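# Make up two drone repair kits

## Robot

A 6-joint arm with a two-finger parallel gripper is mounted at the origin on the work surface. World frame = base frame: x ahead of the robot, y to its left, z up, the work surface at z = 0. Lengths are in m, angles in rad, forces in N, time in s.
With the tool pointing down it reaches from about 0.3 to 0.875 m from the base axis. Payload 6.4 kg.
Tool frame: the origin (TCP) lies between the finger pads; the fingertips stand 11 mm ahead of it and the grasp point (between the pads) lies 8 mm behind it (ctrl.tcp_to_tips is the y of the fingertips in the tool frame, in m); y points along the fingers, x is the direction in which the jaws open and shut, and the axes are right-handed (so a half turn about y gives the same grasp; the last joint's range is limited). The gripper opens to 85 mm and grips with 20 to 120 N. Pads are 22 mm wide; open, the fingers measure 114 mm over their backs; the gripper's body (76 mm by 85 mm) begins 54 mm behind the grasp point. The pads swing forward as they close: fully open they stand 13 mm farther back than shut.
Start: joints at [-1.391, 0.181, 1.607, -0, 1.354, -0.206], TCP at [0.216, -0.533, 0.242] pointing down, gripper open.
Joint ranges: [-2.99, 2.99], [-0.89, 2.07], [0.3, 2.58], [-1.14, 4.28], [0, 2.63], [-3.12, 3.12]. Speed limits (rad/s): [2.57, 2.57, 3.01, 3.14, 3.14, 3.14].

## Interface

Orientations are given as a unit quaternion [w, x, y, z].
In Python, from bench import ctrl gives the robot as it stands.
- The arm moves only by the tool apply_moves, never from a script. Its argument "plan" is text: rows parted by semicolons, each of 7 numbers parted by spaces: the shift along the tool's x, y, z each as a share of 0.05 m, from -1 to 1, then the turn, a rotation vector about the tool's x, y, z each as a share of 0.12 rad, from -1 to 1, then the opening, from 0 (shut) to 1 (fully open). In form: dx dy dz wx wy wz claw; .... A call has exactly 5 rows; each row shifts and turns the commanded pose from where the row before left it, along the tool's axes as they then stand; what a row does not reach is not made up. A row lasts 1/10 s, in which the tool goes at most 50 mm and 8.59 degrees, less where a joint would pass 70% of its speed; a pose out of reach is approached as far as the arm can. A call with a number of a shift or a turn outside -1 to 1 is refused whole. A call with a gripper value outside its range is refused whole. The fingers move at their own pace and stop on an object; the grip force is fixed at half the most. Time passes only in rows, so rows that do not move let the fingers close, or fill a call up. It gives the time, the measured TCP pose, the force and the opening at its end, in the units of the state.
- ctrl.get_obs(): the state, without advancing time (a new reading comes with each control period).
- ctrl.camera(name): name is "side" or "top"; returns the picture (480x640x3 uint8, red, green, blue); there is no depth.
- ctrl.get_calibration(name): a dict with "intrinsics" (3x3 intrinsics, pixels), "k1" (the pictures are not rectified: a ray, as slopes to the right and down, at radius r is drawn at 1 + k1 r^2 times it, then the intrinsics apply), "R" (3x3) and "t" (3): a world point X has camera coordinates R X + t. Camera axes: x right, y down, z forward; pixel columns grow to the right and rows downward; lengths in m; the calibration is good to about 2 mm. A picture is of the moment at which its call begins. get_calibration takes no time and is no camera call.
- ctrl.hand_in(): hands the job in, once; it reports no verdict.
Trained networks look in the newest picture that a camera, given by its name, has taken for a name from the list of things; names that differ only in an ending like _2 or _b are one class to them, and where a whole thing is asked for, a point or a joint stands for the part that bears it (a point fixed in the world has none). Each returns a list of dicts, best first, with "score" (0 to 1); they miss things now and then, are a little off and sometimes report something else, mostly with a low value. They report only what shows in the picture. A call takes as long as a camera call. They do not tell look-alikes from the thing itself.
- ctrl.recognise(camera, target): "point" ([x, y, z] in m, in world coordinates, good to about 4 mm: the middle of the surface that is visible of it).
The state is a dict: "time_s": time; "q": joint angles; "dq": joint speeds; "joint_efforts": joint torques, N m; "eef_pos": TCP position; "eef_rot": TCP orientation; "wrist_force": force on the tool from outside, world axes, zero at the start; "torque": the same for the moment, N m; "opening": opening from 0.0 (shut) to 1.0 (fully open).
Only numpy, scipy, OpenCV 4.12 (cv2) and the standard library are available. Lean on these libraries where they do the work, as an engineer would, in place of code of your own. Each camera call takes 0.05 s, during which the arm holds its last target.

## Task

Make up the two drone repair kits from the parts on the bench. In the big three-bay tray put the drone arm in the long bay, the large battery in the larger of the other two bays and the wide flat motor in the smaller one; in the small two-bay tray put the small battery in the longer bay and the tall slim motor in the shorter one. Set every part down gently (no dropping), flat on the bay floor with the motors standing shaft up, and leave the camera module, the screwdriver and the screw pot where they are.

Things in the scene. Friction and masses are not known exactly. Their poses are not given: they have to be found in the camera images.
- big_tray: fixed tray, grey floor, white rims, 196 (x) x 160 (y) mm outside. Floor 3 mm thick, rims and inner ribs 4 mm thick, tops 12 mm above the bench. Origin: centre of the underside; z up. Bays in its own x, y (mm): long bay x -94..94, y -76..-12 (centre 0, -44); battery bay (106 x 84) x -94..12, y -8..76 (centre -41, 34); motor bay (78 x 84) x 16..94, y -8..76 (centre 55, 34). Left or right of the parts.
- small_tray: fixed tray, grey floor, white rims, 146 (x) x 68 (y) mm outside; floor, rims and rib as on the big tray. Origin: centre of the underside; z up. Two bays, in the tray's own x, y in mm: battery bay (78 x 60) x -69..9, y -30..30 (centre -30, 0); motor bay (56 x 60) x 13..69, y -30..30 (centre 41, 0). Stands on the other side of the loose parts from the big tray.
- big_battery: loose large drone battery, silver box with a black end cap, 78 (x) x 36 (y) x 28 (z) mm, about 160 g, lying flat. Origin: centre of the underside; x along its length, z up.
- small_battery: loose small drone battery, silver box with a black end cap, 50 (x) x 30 (y) x 24 (z) mm, about 70 g, lying flat. Origin: centre of the underside; x along its length, z up.
- flat_motor: loose wide flat motor, dark steel drum 50 mm across and 24 mm high, with a shaft 5 mm across and 8 mm high on top, about 110 g, standing shaft up. Origin: centre of the underside; z up along the shaft.
- tall_motor: loose tall slim motor, dark steel drum 28 mm across and 40 mm high, with a shaft 5 mm across and 8 mm high on top, about 60 g, standing shaft up. Origin: centre of the underside; z up along the shaft.
- drone_arm: loose drone arm, black plastic bar 120 (x) x 18 (y) x 24 (z) mm with a round pod 26 mm across and 24 mm high centred at x = +47 mm, two thin red lines on top, about 70 g, lying flat. Origin: centre of the bar's underside; x along the bar towards the pod, z up. Either way round in its bay is good.
- camera: loose spare camera module that stays where it is: black block 38 x 38 x 30 mm with a lens barrel sticking out 6 mm on its -x side. Origin: centre of the underside; z up. Stands among the other parts.
- screwdriver: loose bystander: screwdriver 150 mm long with a blue handle, lying along its x axis, handle to -x; origin: middle of its length, on the bench. Leave it alone.
- screw_pot: loose bystander: small open white pot of screws, 68 mm across the rim, 28 mm high; origin: centre of the underside. Leave it alone.
Not all that is in view belongs to the job. Leave any green or yellow look-alike of the big_battery alone.

How it is judged:
By the outcome, as a careful person would: the job done as asked, in the order asked, and still so for the second after the job is handed in, with the robot touching nothing.
It also fails if it takes over 131 s, if anything falls off the work surface, if the arm or the gripper's body presses on something with over 40 N, if the wrist force passes 120 N, or if a joint passes its speed limit or range.

## Working session

There is one attempt and no reset: what is moved stays moved. The work goes in short steps, Python scripts to look and compute and a tool call to move; the robot and the scene stay as the last step left them, time stands still between calls to the robot, and variables do not carry over. Pictures are saved under pics/ and viewed, and the job is handed in when it is done.

Besides the shell and the picture viewer there is one more tool, called after ">>>" in YAML: its name, and indented under it one key for each argument. apply_moves: Moves the arm, as the interface text tells. Shift numbers are shares of 0.05 m and turn numbers shares of 0.12 rad, none past 1 either way. Its arguments: {"type":"object","properties":{"plan":{"type":"string"}},"required":["plan"]}

```bash
ls; mkdir -p pics
python3 - <<'E'
from bench import ctrl
import cv2
o=ctrl.get_obs();print(o)
for n in("side","top"):
    im=ctrl.camera(n);cv2.imwrite(f"pics/{n}0.png",im[:,:,::-1]);c=ctrl.get_calibration(n);print(n,c)
print(ctrl.tcp_to_tips)
E
```

```text
pics
{'time_s': 0.0, 'q': array([-1.39130753e+00,  1.81552872e-01,  1.60804042e+00,  5.35958366e-06,
        1.35378027e+00, -2.06298881e-01]), 'dq': array([-0.00086189, -0.00071543,  0.00122839, -0.00112758, -0.00013383,
        0.00060257]), 'joint_efforts': array([-1.48017993e-03, -4.44874191e+01, -3.51335120e+01, -5.83077217e-04,
        8.92473880e-03, -5.44016970e-06]), 'eef_pos': array([ 0.21628528, -0.53218433,  0.24136181]), 'eef_rot': array([ 0.58702872, -0.58612382,  0.39531495, -0.39443916]), 'wrist_force': array([-0.00890679,  0.19405284, -0.6886993 ]), 'torque': array([ 0.00508147, -0.03146602,  0.00470063]), 'opening': 1.000882310017114}
side {'intrinsics': array([[442.29174788,   0.        , 320.16238461],
       [  0.        , 442.29174788, 242.76256096],
       [  0.        ,   0.        ,   1.        ]]), 'k1': -0.009016820650851985, 'R': array([[ 0.75139868, -0.65984718, -0.00130998],
       [-0.34081517, -0.3864006 , -0.85705286],
       [ 0.56501774,  0.64443485, -0.51522683]]), 't': array([-0.38859762,  0.23099347,  0.47884054])}
top {'intrinsics': array([[460.49108996,   0.        , 319.12305173],
       [  0.        , 460.49108996, 232.89114153],
       [  0.        ,   0.        ,   1.        ]]), 'k1': -0.09136406988439875, 'R': array([[-0.0022927 , -0.99994132, -0.01058788],
       [-0.98852987,  0.00386515, -0.15097603],
       [ 0.1510081 ,  0.01012029, -0.98848072]]), 't': array([-0.0100013 ,  0.54738815,  0.84562957])}
0.011
```

View pics/top0.png

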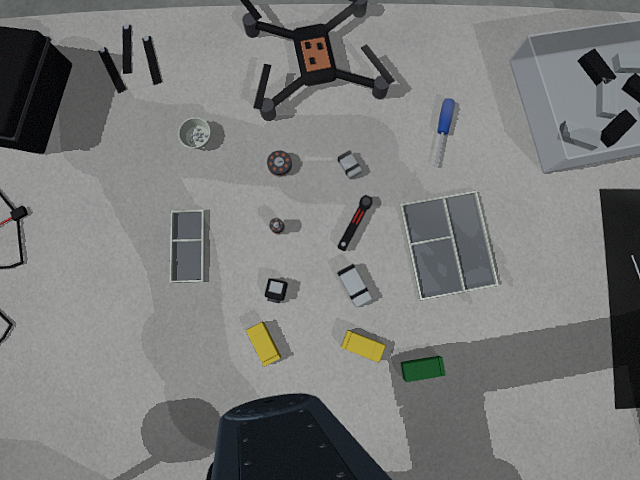

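View pics/side0.png

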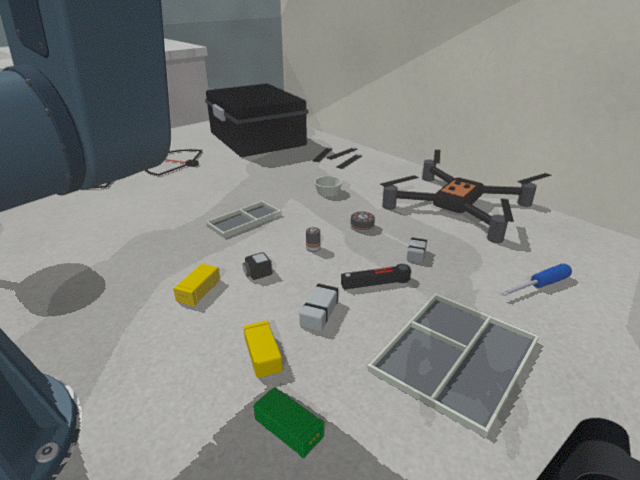

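The top view shows the silver big battery at about (353,285), with the yellow look-alikes at (263,343) and (363,346) and the green one at (423,369). The small battery is at (349,163), the arm at (355,222) with its pod end at (366,201), the flat motor at (279,162) and the tall motor at (277,226). The camera module is at (276,289). The big tray is at (450,245) and the small tray at (188,245). The side view agrees. For the large battery I choose the silver box with the black end cap, and I'll check the crops next.

```bash
cat > h.py <<'E'
import numpy as np, cv2
from bench import ctrl
from scipy.spatial.transform import Rotation as Ro
def proj(n,X):
    c=ctrl.get_calibration(n);X=np.atleast_2d(X)@c["R"].T+c["t"]
    s=X[:,:2]/X[:,2:];r2=(s**2).sum(1,keepdims=True);s=s*(1+c["k1"]*r2)
    K=c["intrinsics"];return s*[K[0,0],K[1,1]]+[K[0,2],K[1,2]]
def unproj(n,uv,z):
    c=ctrl.get_calibration(n);K=c["intrinsics"];uv=np.atleast_2d(uv)
    d=(uv-[K[0,2],K[1,2]])/[K[0,0],K[1,1]];s=d.copy()
    for _ in range(20): s=d/(1+c["k1"]*(s**2).sum(1,keepdims=True))
    ray=np.c_[s,np.ones(len(s))]@c["R"];o=-c["R"].T@c["t"]
    return o+ray*((z-o[2])/ray[:,2])[:,None]
E
python3 - <<'E'
from h import *
im=cv2.imread("pics/top0.png")
a=cv2.resize(im[140:320,240:400],None,fx=3.3,fy=3.3,interpolation=cv2.INTER_CUBIC);cv2.imwrite("pics/c1.png",a)
a=cv2.resize(im[180:310,390:510],None,fx=4.5,fy=4.5,interpolation=cv2.INTER_CUBIC);cv2.imwrite("pics/c2.png",a)
a=cv2.resize(im[200:290,150:230],None,fx=6,fy=6,interpolation=cv2.INTER_CUBIC);cv2.imwrite("pics/c3.png",a)
for t in "big_tray small_tray big_battery small_battery flat_motor tall_motor drone_arm camera".split():
    for n in("top","side"):
        print(t,n,[(np.round(r["point"],3).tolist(),round(r["score"],2)) for r in ctrl.recognise(n,t)[:4]])
E
```

```text
big_tray top [([0.527, -0.269, -0.002], 0.64)]
big_tray side [([0.513, -0.273, 0.002], 0.66)]
small_tray top [([0.525, 0.262, -0.002], 0.8)]
small_tray side [([0.524, 0.259, 0.004], 0.82)]
big_battery top [([0.335, 0.095, 0.03], 0.93), ([0.327, -0.091, 0.025], 0.66), ([0.445, -0.072, 0.03], 0.62), ([0.287, -0.204, 0.026], 0.55)]
big_battery side [([0.278, -0.218, 0.026], 0.78), ([0.331, 0.086, 0.029], 0.78), ([0.322, -0.108, 0.028], 0.75), ([0.435, -0.087, 0.027], 0.67)]
small_battery top [([0.531, -0.265, 0.005], 0.67), ([0.687, -0.075, 0.025], 0.61)]
small_battery side [([0.68, -0.075, 0.023], 0.75)]
flat_motor top []
flat_motor side [([0.685, 0.06, 0.023], 0.55)]
tall_motor top [([0.564, 0.073, 0.039], 0.76)]
tall_motor side [([0.559, 0.066, 0.028], 0.79)]
drone_arm top [([0.575, -0.084, 0.028], 0.77)]
drone_arm side [([0.568, -0.085, 0.022], 0.65)]
camera top []
camera side []
```

View pics/c1.png

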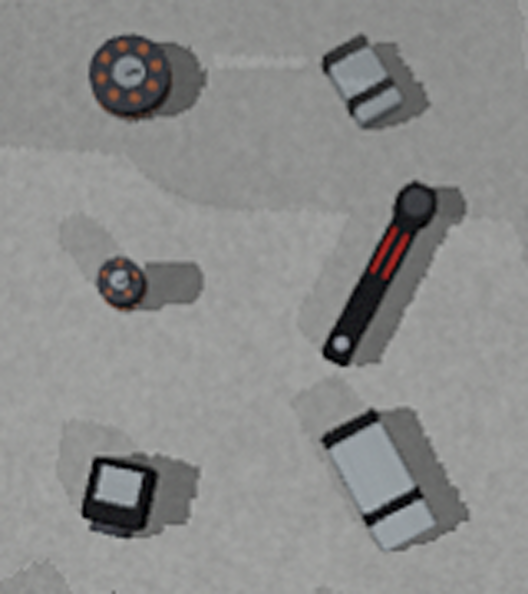

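View pics/c2.png

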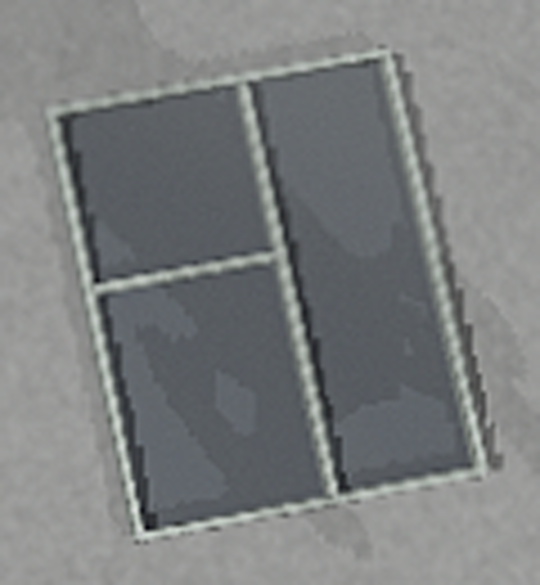

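View pics/c3.png

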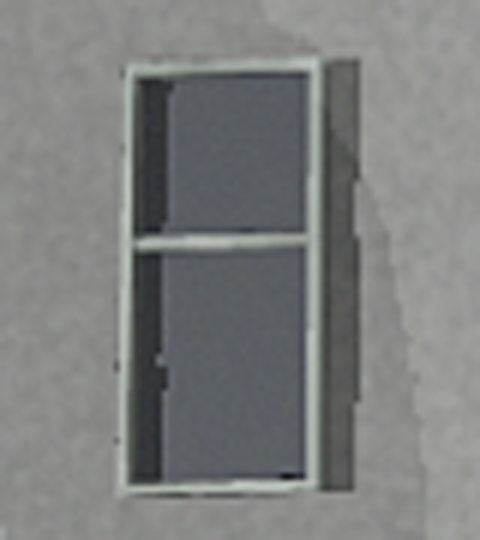

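The crops confirm the choice. In c1 the silver box with black bands at (378,480), in crop pixels, is the big battery, and the smaller one at (362,80) is the small battery. The arm's pod is at (415,203), the flat motor at (129,74) and the tall motor at (121,280). Next I fit poses to the corners and overlay the models on both pictures.

```bash
cat >> h.py <<'E'
def mp(p,f,o): return (np.array(p,float)+.5)/f-.5+np.array(o)
def xf(pose,P):
    c,s=np.cos(pose[2]),np.sin(pose[2]);P=np.atleast_2d(P).astype(float)
    return np.c_[pose[0]+c*P[:,0]-s*P[:,1],pose[1]+s*P[:,0]+c*P[:,1],P[:,2]]
def rect(x0,x1,y0,y1,z): return np.array([[x0,y0,z],[x1,y0,z],[x1,y1,z],[x0,y1,z]])/1000
def circ(cx,cy,r,z):
    a=np.linspace(0,2*np.pi,24,endpoint=False);return np.c_[cx+r*np.cos(a),cy+r*np.sin(a),0*a+z]/1000
MODELS={"big_tray":[rect(-98,98,-80,80,12),rect(-98,98,-80,80,0),rect(-94,94,-76,-12,3),rect(-94,12,-8,76,3),rect(16,94,-8,76,3)],
"small_tray":[rect(-73,73,-34,34,12),rect(-73,73,-34,34,0),rect(-69,9,-30,30,3),rect(13,69,-30,30,3)],
"big_battery":[rect(-39,39,-18,18,28),rect(-39,39,-18,18,0)],
"small_battery":[rect(-25,25,-15,15,24),rect(-25,25,-15,15,0)],
"flat_motor":[circ(0,0,25,24),circ(0,0,25,0),circ(0,0,2.5,32)],
"tall_motor":[circ(0,0,14,40),circ(0,0,14,0),circ(0,0,2.5,48)],
"drone_arm":[rect(-60,60,-9,9,24),rect(-60,60,-9,9,0),circ(47,0,13,24),circ(47,0,13,0)]}
def overlay(n,im,poses,f,o,wh):
    a=cv2.resize(im[o[1]:o[1]+wh[1],o[0]:o[0]+wh[0]],None,fx=f,fy=f,interpolation=cv2.INTER_CUBIC)
    for k,p in poses.items():
        for i,l in enumerate(MODELS[k]):
            uv=(proj(n,xf(p,l))-o+.5)*f-.5
            cv2.polylines(a,[np.round(uv*8).astype(int)],True,[(0,255,0),(255,0,255),(0,255,255),(255,255,0),(0,128,255)][i],1,cv2.LINE_AA,3)
    return a
E
python3 - <<'E'
from h import *
import json
def fit(model,z,uv,off=None):
    W=unproj("top",uv,z)[:,:2];M=np.array(model)[:,:2]/1000
    A=(M-M.mean(0));B=W-W.mean(0)
    th=np.arctan2((A[:,0]*B[:,1]-A[:,1]*B[:,0]).sum(),(A*B).sum())
    R=np.array([[np.cos(th),-np.sin(th)],[np.sin(th),np.cos(th)]])
    t=W.mean(0)-R@M.mean(0);print("res mm",np.round(1000*(M@R.T+t-W),1).tolist());return [*t,th]
P={}
o=(390,180)
P["big_tray"]=fit([[98,80],[98,-80],[-98,-80],[-98,80]],.012,mp([(50,108),(393,50),(487,470),(138,540)],4.5,o))
P["small_tray"]=fit([[73,34],[73,-34],[-73,-34],[-73,34]],.012,mp([(128,65),(322,58),(316,488),(120,492)],6,(150,200)))
o=(240,140)
P["big_battery"]=fit([[39,18],[39,-18],[-39,-18],[-39,18]],.028,mp([(323,438),(373,410),(437,520),(388,550)],3.3,o))
P["small_battery"]=fit([[25,15],[25,-15],[-25,-15],[-25,15]],.024,mp([(323,65),(362,35),(403,98),(362,122)],3.3,o))
P["drone_arm"]=fit([[47,0],[-60,0]],.024,mp([(415,203),(337,355)],3.3,o))
P["flat_motor"]=[*unproj("top",mp([(129,74)],3.3,o),.024)[0,:2],0]
P["tall_motor"]=[*unproj("top",mp([(121,280)],3.3,o),.040)[0,:2],0]
for k in P: print(k,np.round(P[k],4).tolist())
json.dump({k:list(map(float,v)) for k,v in P.items()},open("poses.json","w"))
t=cv2.imread("pics/top0.png");s=cv2.imread("pics/side0.png")
cv2.imwrite("pics/o1.png",overlay("top",t,P,3.3,np.array(o),(160,180)))
a=overlay("top",t,P,4,np.array((390,180)),(120,130));b=overlay("top",t,P,4,np.array((150,200)),(70,130));cv2.imwrite("pics/o2.png",np.hstack([a,b]))
cv2.imwrite("pics/o3.png",overlay("side",s,P,2.2,np.array((200,180)),(350,260)))
E
```

```text
res mm [[0.9, 0.7], [1.6, 0.2], [-2.0, -1.3], [-0.5, 0.3]]
res mm [[0.9, 0.7], [0.6, -0.6], [-0.7, -1.1], [-0.9, 1.0]]
res mm [[0.8, 1.8], [2.3, 0.0], [-1.2, -2.2], [-1.9, 0.4]]
res mm [[3.4, 2.1], [0.5, 1.0], [-1.3, -1.6], [-2.5, -1.6]]
res mm [[1.5, -0.8], [-1.5, 0.8]]
big_tray [0.5289, -0.2707, 0.1717]
small_tray [0.5281, 0.2548, 0.0241]
big_battery [0.4479, -0.0801, 0.5183]
small_battery [0.6905, -0.073, 0.5723]
drone_arm [0.5732, -0.0827, -0.4802]
flat_motor [0.6951, 0.0697, 0.0]
tall_motor [0.5644, 0.0713, 0.0]
```

View pics/o1.png

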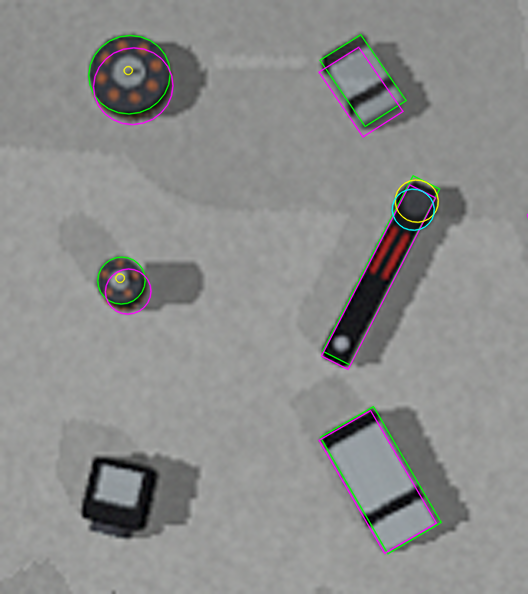

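View pics/o2.png

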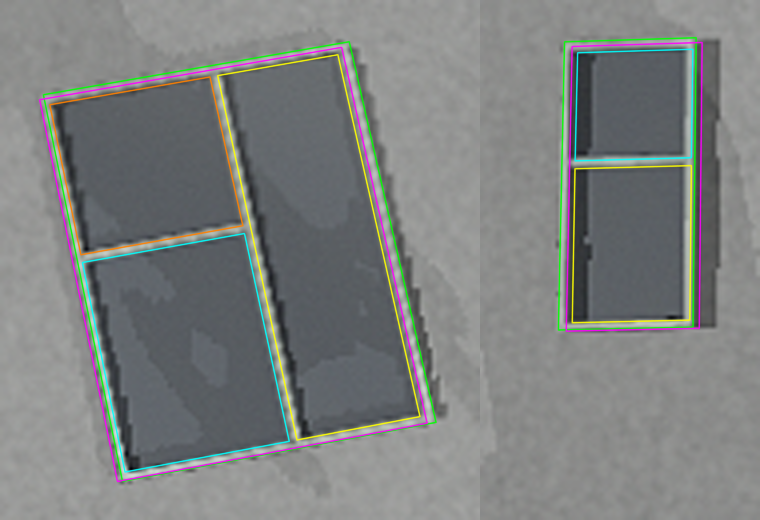

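View pics/o3.png

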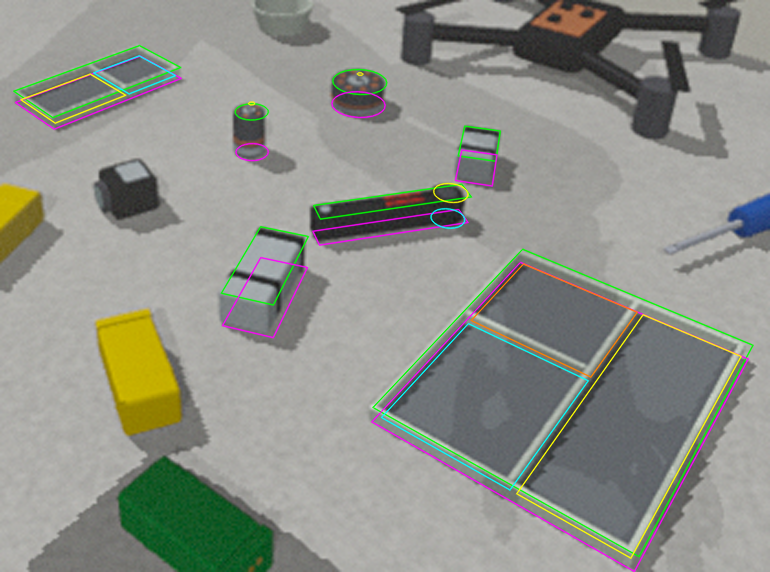

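The overlays fit the parts and trays to about 2 mm in both cameras. Now a helper that works out the shifts in tool axes.

```bash
cat > go.py <<'E'
from h import *
import sys,json
def cur():
    o=ctrl.get_obs();q=o["eef_rot"];R=Ro.from_quat([q[1],q[2],q[3],q[0]]);return o,np.array(o["eef_pos"]),R
def down(phi):
    c,s=np.cos(phi),np.sin(phi);return Ro.from_matrix(np.array([[c,0,-s],[s,0,c],[0,-1,0]]))
def plan(xyz,phi,n=None,claw=1,start=None):
    o,p,R=cur() if start is None else (None,*start)
    ph=np.arctan2(R.as_matrix()[1,0],R.as_matrix()[0,0])
    phi=ph+(phi-ph+np.pi/2)%np.pi-np.pi/2
    T=down(phi);xyz=np.array(xyz,float)
    rv=(R.inv()*T).as_rotvec();d=xyz-p
    N=n or 5*int(np.ceil(max(np.linalg.norm(d)/.045,np.linalg.norm(rv)/.11)/5))
    rows=[]
    for i in range(N):
        rem=N-i
        s=np.round(R.inv().apply((xyz-p)/rem)/.05,2);w=np.round((R.inv()*T).as_rotvec()/rem/.12,2)
        p=p+R.apply(s*.05);R=R*Ro.from_rotvec(w*.12)
        rows.append(" ".join("%g"%(v+0) for v in [*s,*w,claw]))
    for i in range(0,N,5): print("; ".join(rows[i:i+5]))
    print("-> ",np.round(p,4),"phi %.3f"%phi);return p,R
def show():
    o,p,R=cur();m=R.as_matrix();print("t %.2f"%o["time_s"],"p",np.round(p,4),"phi %.3f"%np.arctan2(m[1,0],m[0,0]),"ydir",np.round(m[:,1],3),"q",np.round(o["q"],2),"F",np.round(o["wrist_force"],1),"op %.3f"%o["opening"])
P=json.load(open("poses.json"))
def bay(tray,x,y):
    return xf(P[tray],[[x/1000,y/1000,0]])[0,:2]
E
python3 - <<'E'
from go import *
show()
a=P["drone_arm"];g=xf(a,[[.002,0,0]])[0]
plan([g[0],g[1],.15],a[2]+np.pi/2,claw=.6)
E
```

```text
t 0.90 p [ 0.2164 -0.5327  0.2423] phi -1.185 ydir [ 0. -0. -1.] q [-1.39  0.18  1.61  0.    1.35 -0.21] F [-0.7  1.   0.7] op 1.002
-0.37 0.12 0.67 0 0.48 0 0.6; -0.41 0.12 0.65 0 0.48 0 0.6; -0.45 0.12 0.62 0 0.48 0 0.6; -0.48 0.12 0.59 0 0.48 0 0.6; -0.52 0.12 0.56 0 0.48 0 0.6
-0.55 0.12 0.53 0 0.48 0 0.6; -0.58 0.13 0.5 0 0.48 0 0.6; -0.61 0.12 0.47 0 0.48 0 0.6; -0.63 0.13 0.43 0 0.48 0 0.6; -0.66 0.12 0.4 0 0.48 0 0.6
-0.68 0.13 0.36 0 0.48 0 0.6; -0.7 0.12 0.32 0 0.48 0 0.6; -0.72 0.13 0.27 0 0.49 0 0.6; -0.73 0.12 0.23 0 0.48 0 0.6; -0.74 0.13 0.19 0 0.49 0 0.6
->  [ 0.5749 -0.0834  0.1498] phi -2.051
```

>>> apply_moves:
  plan: "-0.37 0.12 0.67 0 0.48 0 0.6; -0.41 0.12 0.65 0 0.48 0 0.6; -0.45 0.12 0.62 0 0.48 0 0.6; -0.48 0.12 0.59 0 0.48 0 0.6; -0.52 0.12 0.56 0 0.48 0 0.6"

```text
time_s: 1.4
eef_pos: [0.3366, -0.3823, 0.2122]
eef_rot: [-0.523, 0.523, -0.476, 0.476]
wrist_force: [0.6, 0.4, -0.9]
opening: 0.599
```

>>> apply_moves:
  plan: "-0.55 0.12 0.53 0 0.48 0 0.6; -0.58 0.13 0.5 0 0.48 0 0.6; -0.61 0.12 0.47 0 0.48 0 0.6; -0.63 0.13 0.43 0 0.48 0 0.6; -0.66 0.12 0.4 0 0.48 0 0.6"

```text
time_s: 1.9
eef_pos: [0.4562, -0.2323, 0.1813]
eef_rot: [-0.45, 0.45, -0.546, 0.546]
wrist_force: [0.5, -0.8, -0.6]
opening: 0.601
```

>>> apply_moves:
  plan: "-0.68 0.13 0.36 0 0.48 0 0.6; -0.7 0.12 0.32 0 0.48 0 0.6; -0.72 0.13 0.27 0 0.49 0 0.6; -0.73 0.12 0.23 0 0.48 0 0.6; -0.74 0.13 0.19 0 0.49 0 0.6"

```text
time_s: 2.4
eef_pos: [0.5758, -0.082, 0.1497]
eef_rot: [-0.366, 0.366, -0.605, 0.605]
wrist_force: [0.4, -0.4, -0.0]
opening: 0.604
```

>>> apply_moves:
  plan: "0 0 0 0 0 0 0.6; 0 0 0 0 0 0 0.6; 0 0 0 0 0 0 0.6; 0 0 0 0 0 0 0.6; 0 0 0 0 0 0 0.6"

```text
time_s: 2.9
eef_pos: [0.5746, -0.0845, 0.1501]
eef_rot: [-0.366, 0.366, -0.605, 0.605]
wrist_force: [0.5, -0.3, -0.4]
opening: 0.597
```

Run:
```python
from go import *
show()
im=ctrl.camera("side")[:,:,::-1]
cv2.imwrite("pics/s1.png",cv2.resize(im[90:330,200:500],None,fx=2.5,fy=2.5))
o,p,R=cur()
print((proj("side",[p,p+[0,0,-.011]])-[200,90])*2.5)
a=P["drone_arm"];g=xf(a,[[.002,0,0]])[0]
plan([g[0],g[1],.045],a[2]+np.pi/2,claw=.6)
```

```text
t 2.90 p [ 0.5746 -0.0845  0.1501] phi -2.053 ydir [ 0. -0. -1.] q [-0.35  0.29  1.67 -0.    1.18  1.7 ] F [ 0.5 -0.3 -0.4] op 0.597
[[462.68772056 281.62756971]
 [461.35776961 297.84655898]]
0 0.42 0 0 0 0 0.6; 0 0.42 0 0 0 0 0.6; -0.01 0.42 0 0 0 0 0.6; 0 0.42 0 0 -0.01 0 0.6; -0.01 0.42 0 0 0 0 0.6
->  [ 0.5752 -0.0835  0.0451] phi -2.051
```

View pics/s1.png

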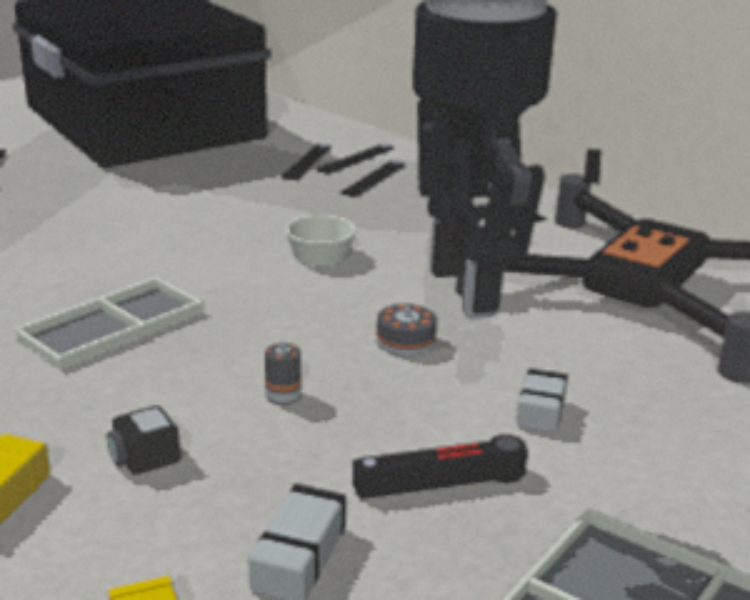

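The side view shows both fingertips over the arm, near (480,310) and (448,275). Their midpoint matches TCP + 11 mm. Descending.

>>> apply_moves:
  plan: "0 0.42 0 0 0 0 0.6; 0 0.42 0 0 0 0 0.6; -0.01 0.42 0 0 0 0 0.6; 0 0.42 0 0 -0.01 0 0.6; -0.01 0.42 0 0 0 0 0.6"

```text
time_s: 3.45
eef_pos: [0.5753, -0.0832, 0.0443]
eef_rot: [-0.367, 0.367, -0.604, 0.605]
wrist_force: [-0.1, 0.0, -0.5]
opening: 0.603
```

>>> apply_moves:
  plan: "0 0.2 0 0 0 0 0.6; 0 0.15 0 0 0 0 0.6; 0 0.1 0 0 0 0 0.6; 0 0.05 0 0 0 0 0.6; 0 0 0 0 0 0 0.6"

```text
time_s: 3.95
eef_pos: [0.5756, -0.0826, 0.0201]
eef_rot: [-0.367, 0.367, -0.604, 0.605]
wrist_force: [-0.5, 0.3, 0.2]
opening: 0.602
```

Run:
```python
from go import *
show()
im=ctrl.camera("side")[:,:,::-1]
cv2.imwrite("pics/s2.png",cv2.resize(im[150:330,280:480],None,fx=3.3,fy=3.3))
```

```text
t 3.95 p [ 0.5756 -0.0826  0.0201] phi -2.050 ydir [ 0.001 -0.    -1.   ] q [-0.35  0.49  1.72  0.    0.94  1.7 ] F [-0.5  0.3  0.2] op 0.602
```

View pics/s2.png

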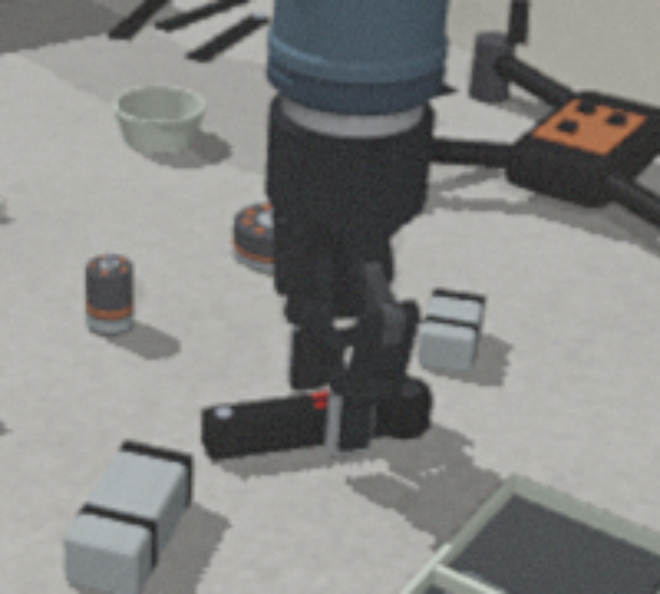

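The fingers straddle the bar clear of the pod, with the near fingertip at about crop (350,450). Closing.

>>> apply_moves:
  plan: "0 0 0 0 0 0 0; 0 0 0 0 0 0 0; 0 0 0 0 0 0 0; 0 0 0 0 0 0 0; 0 0 0 0 0 0 0"

```text
time_s: 4.5
eef_pos: [0.5759, -0.0827, 0.0205]
eef_rot: [-0.367, 0.367, -0.604, 0.605]
wrist_force: [-0.9, 0.9, 6.4]
opening: 0.194
```

Run:
```python
from go import *
show()
```

```text
t 4.50 p [ 0.5759 -0.0827  0.0205] phi -2.050 ydir [ 0.001 -0.    -1.   ] q [-0.35  0.49  1.72  0.    0.94  1.7 ] F [-0.9  0.9  6.4] op 0.194
```

>>> apply_moves:
  plan: "0 -0.2 0 0 0 0 0; 0 -0.5 0 0 0 0 0; 0 -0.8 0 0 0 0 0; 0 -0.6 0 0 0 0 0; 0 0 0 0 0 0 0"

```text
time_s: 5.0
eef_pos: [0.5784, -0.0835, 0.1303]
eef_rot: [-0.369, 0.365, -0.602, 0.607]
wrist_force: [1.4, 0.1, -0.8]
opening: 0.197
```

Run:
```python
from go import *
show()
im=ctrl.camera("side")[:,:,::-1]
cv2.imwrite("pics/s3.png",cv2.resize(im[90:290,280:480],None,fx=3,fy=3))
b=bay("big_tray",0,-44);d=.002*np.array([np.cos(P["big_tray"][2]),np.sin(P["big_tray"][2])])
plan([*(b+d),.10],P["big_tray"][2]+np.pi/2,claw=0)
```

```text
t 5.00 p [ 0.5784 -0.0835  0.1303] phi -2.050 ydir [ 0.008 -0.003 -1.   ] q [-0.35  0.32  1.68  0.    1.13  1.7 ] F [ 1.4  0.1 -0.8] op 0.197
0.44 0.06 0.14 0 -0.54 0 0; 0.45 0.06 0.12 0 -0.54 0 0; 0.46 0.05 0.09 -0.01 -0.54 0 0; 0.47 0.06 0.05 0 -0.54 0 0; 0.47 0.05 0.02 -0.01 -0.54 0 0
0.47 0.06 0 0 -0.55 0 0; 0.47 0.05 -0.04 -0.01 -0.54 0 0; 0.46 0.06 -0.06 0 -0.55 0 0; 0.46 0.05 -0.1 -0.01 -0.54 0.01 0; 0.44 0.06 -0.12 0 -0.55 0 0
->  [ 0.5385 -0.3135  0.0998] phi -1.399
```

View pics/s3.png

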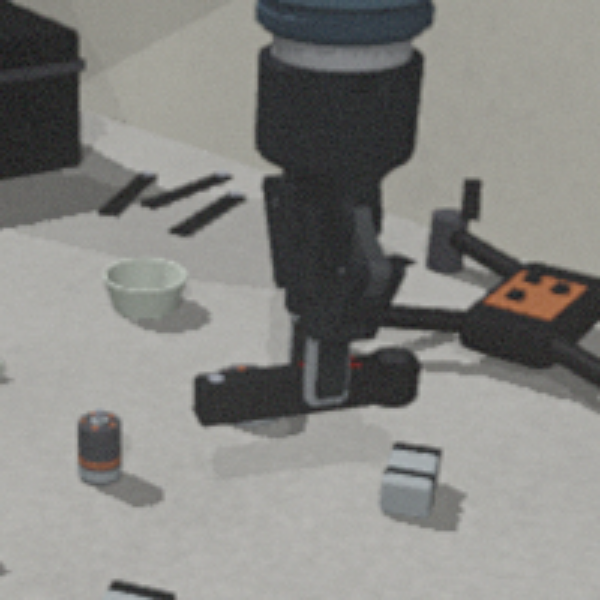

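The arm is lifted level, gripped at mid-bar around crop (325,375). Moving it over the long bay.

>>> apply_moves:
  plan: "0.44 0.06 0.14 0 -0.54 0 0; 0.45 0.06 0.12 0 -0.54 0 0; 0.46 0.05 0.09 0 -0.54 0 0; 0.47 0.06 0.05 0 -0.54 0 0; 0.47 0.05 0.02 0 -0.54 0 0"

```text
time_s: 5.55
eef_pos: [0.5543, -0.198, 0.1088]
eef_rot: [0.46, -0.461, 0.538, -0.536]
wrist_force: [0.7, 0.1, 0.7]
opening: 0.194
```

>>> apply_moves:
  plan: "0.47 0.06 0 0 -0.55 0 0; 0.47 0.05 -0.04 0 -0.54 0 0; 0.46 0.06 -0.06 0 -0.55 0 0; 0.46 0.05 -0.1 0 -0.54 0 0; 0.44 0.06 -0.12 0 -0.55 0 0"

```text
time_s: 6.05
eef_pos: [0.5355, -0.313, 0.0948]
eef_rot: [0.542, -0.542, 0.456, -0.453]
wrist_force: [1.6, 0.2, -0.7]
opening: 0.194
```

>>> apply_moves:
  plan: "0 0 0 0 0 0 0; 0 0 0 0 0 0 0; 0 0 0 0 0 0 0; 0 0 0 0 0 0 0; 0 0 0 0 0 0 0"

```text
time_s: 6.55
eef_pos: [0.537, -0.312, 0.0968]
eef_rot: [0.541, -0.541, 0.455, -0.455]
wrist_force: [-0.2, -0.3, -0.1]
opening: 0.192
```

Run:
```python
from go import *
show()
im=ctrl.camera("top")[:,:,::-1]
cv2.imwrite("pics/t3.png",cv2.resize(im[140:320,340:540],None,fx=3,fy=3))
b=bay("big_tray",0,-44);d=.002*np.array([np.cos(P["big_tray"][2]),np.sin(P["big_tray"][2])])
plan([*(b+d),.04],P["big_tray"][2]+np.pi/2,claw=0)
```

```text
t 6.55 p [ 0.537  -0.312   0.0968] phi -1.398 ydir [-0.  0. -1.] q [-0.72  0.44  1.59  0.    1.11  0.68] F [-0.2 -0.3 -0.1] op 0.192
0.01 0.23 0 0 0 0 0; 0.01 0.23 0 0 0 0 0; 0 0.23 0.01 0 0 0 0; 0.01 0.22 0 0 0.01 0 0; 0 0.23 0.01 0 0 0 0
->  [ 0.5383 -0.3135  0.0399] phi -1.399
```

View pics/t3.png

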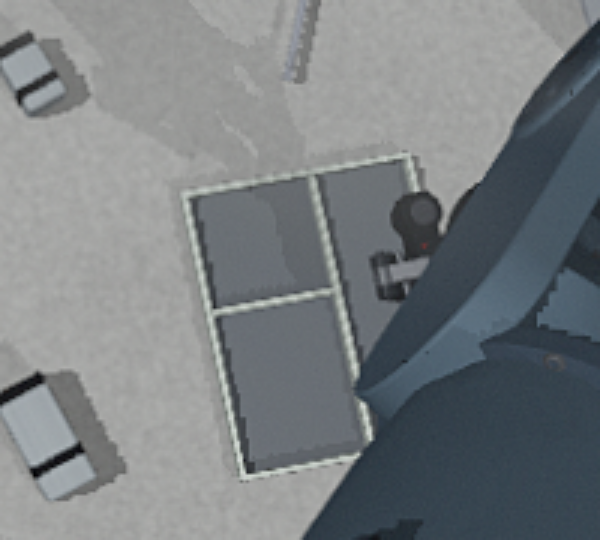

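The pod is over the upper part of the long bay at crop (415,215), pointing along the bay. Lowering.

>>> apply_moves:
  plan: "0.01 0.23 0 0 0 0 0; 0.01 0.23 0 0 0 0 0; 0 0.23 0.01 0 0 0 0; 0.01 0.22 0 0 0.01 0 0; 0 0.23 0.01 0 0 0 0"

```text
time_s: 7.1
eef_pos: [0.5377, -0.3141, 0.0383]
eef_rot: [-0.541, 0.541, -0.456, 0.455]
wrist_force: [0.3, -0.1, -0.9]
opening: 0.197
```

>>> apply_moves:
  plan: "0 0.1 0 0 0 0 0; 0 0.08 0 0 0 0 0; 0 0.06 0 0 0 0 0; 0 0.02 0 0 0 0 0; 0 0 0 0 0 0 0"

```text
time_s: 7.6
eef_pos: [0.5382, -0.3144, 0.0271]
eef_rot: [-0.541, 0.541, -0.455, 0.456]
wrist_force: [0.4, -0.2, -0.6]
opening: 0.19
```

Run:
```python
from go import *
show()
im=ctrl.camera("side")[:,:,::-1]
cv2.imwrite("pics/s4.png",cv2.resize(im[250:450,350:560],None,fx=3,fy=3))
```

```text
t 7.60 p [ 0.5382 -0.3144  0.0271] phi -1.400 ydir [ 0. -0. -1.] q [-0.72  0.55  1.6  -0.    0.99  0.68] F [ 0.4 -0.2 -0.6] op 0.190
```

View pics/s4.png

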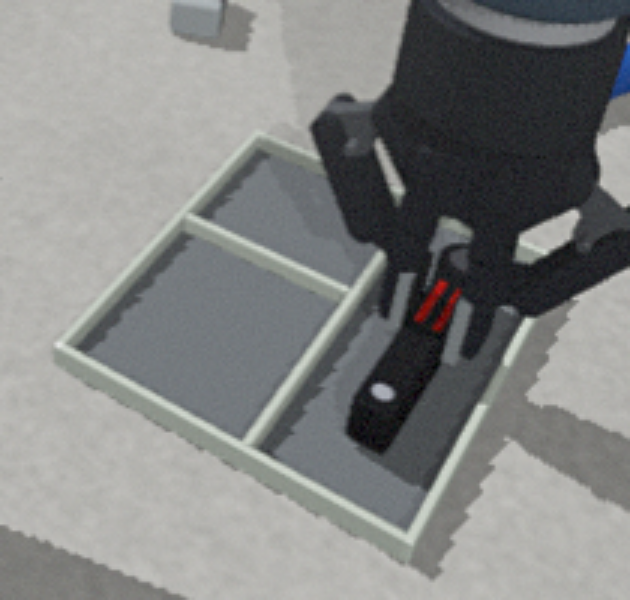

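>>> apply_moves:
  plan: "0 0.02 0 0 0 0 0; 0 0.02 0 0 0 0 0; 0 0.02 0 0 0 0 0; 0 0.01 0 0 0 0 0; 0 0 0 0 0 0 0"

```text
time_s: 8.15
eef_pos: [0.5381, -0.3142, 0.0235]
eef_rot: [-0.541, 0.541, -0.455, 0.455]
wrist_force: [-1.8, 0.5, 2.3]
opening: 0.197
```

>>> apply_moves:
  plan: "0 0 0 0 0 0 0.25; 0 0 0 0 0 0 0.3; 0 0 0 0 0 0 0.35; 0 0 0 0 0 0 0.4; 0 0 0 0 0 0 0.4"

```text
time_s: 8.65
eef_pos: [0.5381, -0.3142, 0.0232]
eef_rot: [0.541, -0.541, 0.455, -0.455]
wrist_force: [-0.6, 0.2, 0.5]
opening: 0.404
```

>>> apply_moves:
  plan: "0 -0.1 0 0 0 0 0.4; 0 -0.3 0 0 0 0 0.4; 0 -0.6 0 0 0 0 0.5; 0 -0.8 0 0 0 0 0.6; 0 -0.6 0 0 0 0 0.7"

```text
time_s: 9.15
eef_pos: [0.5388, -0.3148, 0.1471]
eef_rot: [-0.541, 0.541, -0.454, 0.457]
wrist_force: [1.4, -0.3, 0.3]
opening: 0.701
```

Run:
```python
from go import *
show()
im=ctrl.camera("side")[:,:,::-1]
cv2.imwrite("pics/s5.png",cv2.resize(im[230:450,330:560],None,fx=2.7,fy=2.7))
a=P["big_battery"]
plan([a[0],a[1],.13],a[2]+np.pi/2,claw=.75)
```

```text
t 9.15 p [ 0.5388 -0.3148  0.1471] phi -1.400 ydir [ 0.002 -0.002 -1.   ] q [-0.72  0.38  1.56  0.    1.2   0.68] F [ 1.4 -0.3  0.3] op 0.701
-0.5 0.04 -0.1 0 -0.29 0.01 0.75; -0.5 0.04 -0.09 -0.01 -0.29 0.01 0.75; -0.5 0.04 -0.07 0 -0.29 0.01 0.75; -0.51 0.04 -0.05 -0.01 -0.29 0.01 0.75; -0.51 0.04 -0.03 0 -0.29 0.01 0.75
-0.51 0.05 -0.02 -0.01 -0.29 0.01 0.75; -0.51 0.04 0 0 -0.29 0.01 0.75; -0.51 0.05 0.02 -0.01 -0.29 0 0.75; -0.5 0.05 0.04 0 -0.29 0.01 0.75; -0.51 0.04 0.06 -0.01 -0.28 0 0.75
->  [ 0.448  -0.0799  0.1301] phi -1.052
```

View pics/s5.png

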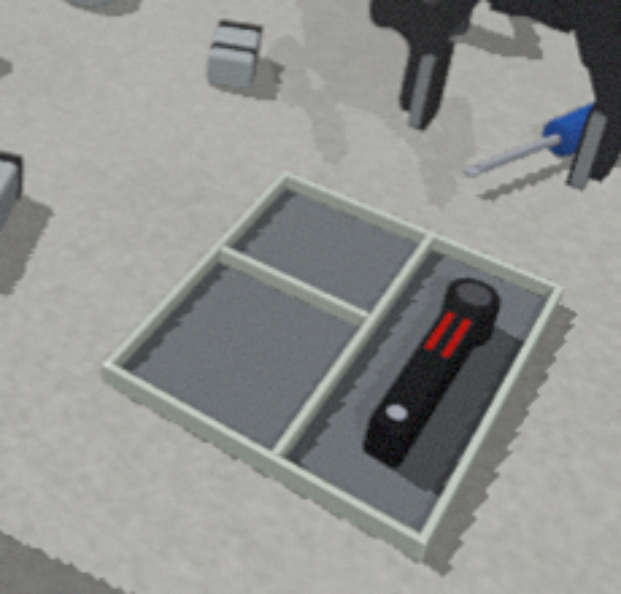

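The arm lies flat in the long bay, at crop (430,375). Next is the big battery. I leave out the sway-tilt corrections and re-measure at rest.

>>> apply_moves:
  plan: "-0.5 0.04 -0.1 0 -0.29 0 0.75; -0.5 0.04 -0.09 0 -0.29 0 0.75; -0.5 0.04 -0.07 0 -0.29 0 0.75; -0.51 0.04 -0.05 0 -0.29 0 0.75; -0.51 0.04 -0.03 0 -0.29 0 0.75"

```text
time_s: 9.7
eef_pos: [0.4913, -0.1951, 0.1344]
eef_rot: [0.579, -0.579, 0.406, -0.407]
wrist_force: [0.5, 0.8, 0.2]
opening: 0.75
```

>>> apply_moves:
  plan: "-0.51 0.05 -0.02 0 -0.29 0 0.75; -0.51 0.04 0 0 -0.29 0 0.75; -0.51 0.05 0.02 0 -0.29 0 0.75; -0.5 0.05 0.04 0 -0.29 0 0.75; -0.51 0.04 0.06 0 -0.28 0 0.75"

```text
time_s: 10.2
eef_pos: [0.4448, -0.0766, 0.1228]
eef_rot: [0.612, -0.611, 0.354, -0.356]
wrist_force: [-0.6, 0.3, 0.4]
opening: 0.751
```

>>> apply_moves:
  plan: "0 0.1 0 0 0 0 0.75; 0 0.1 0 0 0 0 0.75; 0 0 0 0 0 0 0.75; 0 0 0 0 0 0 0.75; 0 0 0 0 0 0 0.75"

```text
time_s: 10.7
eef_pos: [0.4452, -0.078, 0.112]
eef_rot: [0.611, -0.611, 0.355, -0.356]
wrist_force: [-0.5, -0.7, -0.8]
opening: 0.748
```

Run:
```python
from go import *
show()
a=P["big_battery"]
plan([a[0],a[1],.03],a[2]+np.pi/2,claw=.75)
```

```text
t 10.70 p [ 0.4452 -0.078   0.112 ] phi -1.054 ydir [ 0. -0. -1.] q [-0.44  0.07  2.02 -0.    1.05  0.62] F [-0.5 -0.7 -0.8] op 0.748
0.01 0.33 0.01 0 0 0 0.75; 0.01 0.33 0 0 0 0 0.75; 0.01 0.33 0.01 0 0 0 0.75; 0.02 0.33 0 0 -0.01 0 0.75; 0.01 0.32 0.01 0 0 0 0.75
->  [ 0.448  -0.0799  0.03  ] phi -1.052
```

>>> apply_moves:
  plan: "0.01 0.33 0.01 0 0 0 0.75; 0.01 0.33 0 0 0 0 0.75; 0.01 0.33 0.01 0 0 0 0.75; 0.02 0.33 0 0 -0.01 0 0.75; 0.01 0.32 0.01 0 0 0 0.75"

```text
time_s: 11.2
eef_pos: [0.448, -0.0798, 0.0293]
eef_rot: [-0.611, 0.611, -0.355, 0.355]
wrist_force: [-0.2, -0.5, -0.0]
opening: 0.755
```

>>> apply_moves:
  plan: "0 0.08 0 0 0 0 0.75; 0 0.06 0 0 0 0 0.75; 0 0.02 0 0 0 0 0.75; 0 0 0 0 0 0 0.75; 0 0 0 0 0 0 0.75"

```text
time_s: 11.7
eef_pos: [0.4481, -0.0794, 0.0224]
eef_rot: [0.612, -0.612, 0.355, -0.355]
wrist_force: [0.7, -0.9, -0.3]
opening: 0.75
```

Run:
```python
from go import *
show()
im=ctrl.camera("side")[:,:,::-1]
cv2.imwrite("pics/s6.png",cv2.resize(im[180:370,230:430],None,fx=3,fy=3))
```

```text
t 11.70 p [ 0.4481 -0.0794  0.0224] phi -1.052 ydir [ 0.001 -0.001 -1.   ] q [-0.44  0.26  2.04  0.    0.84  0.61] F [ 0.7 -0.9 -0.3] op 0.750
```

View pics/s6.png

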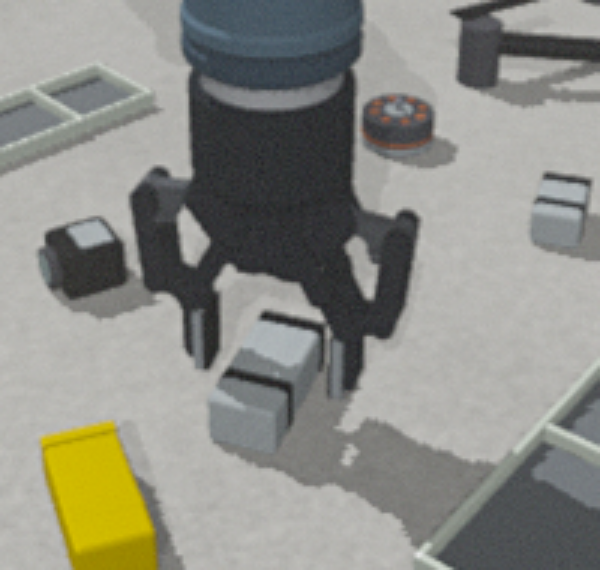

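The fingers straddle the silver battery at mid-length, with tips at crop (205,365) and (343,395). The camera module is clear. Closing.

>>> apply_moves:
  plan: "0 0 0 0 0 0 0.6; 0 0 0 0 0 0 0.5; 0 0 0 0 0 0 0.3; 0 0 0 0 0 0 0; 0 0 0 0 0 0 0"

```text
time_s: 12.25
eef_pos: [0.4479, -0.0793, 0.0222]
eef_rot: [0.612, -0.612, 0.355, -0.355]
wrist_force: [-0.7, 0.7, 5.2]
opening: 0.401
```

>>> apply_moves:
  plan: "0 0 0 0 0 0 0; 0 -0.2 0 0 0 0 0; 0 -0.4 0 0 0 0 0; 0 -0.6 0 0 0 0 0; 0 -0.6 0 0 0 0 0"

```text
time_s: 12.75
eef_pos: [0.4467, -0.0788, 0.1125]
eef_rot: [-0.612, 0.612, -0.356, 0.354]
wrist_force: [0.7, -0.6, -2.1]
opening: 0.407
```

Run:
```python
from go import *
show()
im=ctrl.camera("side")[:,:,::-1]
cv2.imwrite("pics/s7.png",cv2.resize(im[130:330,230:430],None,fx=3,fy=3))
b=bay("big_tray",-41,34)
plan([*b,.10],P["big_tray"][2]+np.pi/2,claw=0)
```

```text
t 12.75 p [ 0.4467 -0.0788  0.1125] phi -1.052 ydir [-0.002  0.001 -1.   ] q [-0.44  0.08  2.01  0.    1.05  0.61] F [ 0.7 -0.6 -2.1] op 0.407
0.63 0.07 -0.21 -0.01 0.58 0.01 0; 0.65 0.07 -0.17 -0.01 0.58 0.01 0; 0.66 0.07 -0.12 -0.01 0.58 0.01 0; 0.67 0.07 -0.08 0 0.58 0 0; 0.66 0.08 -0.03 -0.01 0.58 0.01 0
->  [ 0.4826 -0.244   0.0999] phi -1.399
```

View pics/s7.png

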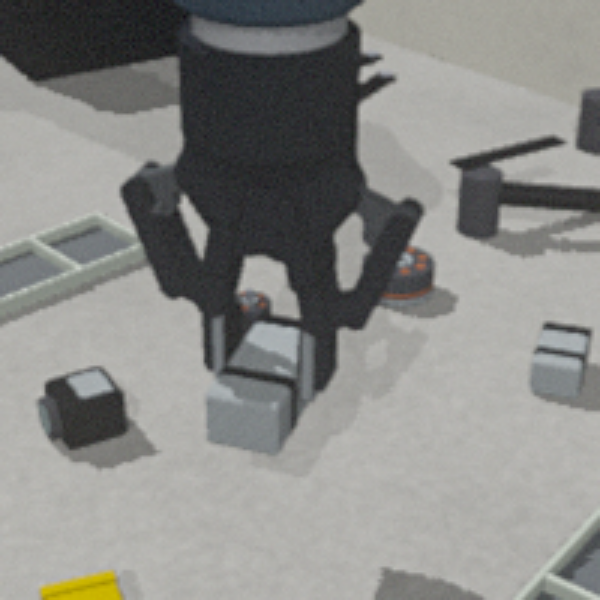

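>>> apply_moves:
  plan: "0.63 0.07 -0.21 0 0.58 0 0; 0.65 0.07 -0.17 0 0.58 0 0; 0.66 0.07 -0.12 0 0.58 0 0; 0.67 0.07 -0.08 0 0.58 0 0; 0.66 0.08 -0.03 0 0.58 0 0"

```text
time_s: 13.3
eef_pos: [0.48, -0.2443, 0.0937]
eef_rot: [0.54, -0.54, 0.456, -0.456]
wrist_force: [0.3, 0.4, -1.4]
opening: 0.404
```

>>> apply_moves:
  plan: "0 0 0 0 0 0 0; 0 0 0 0 0 0 0; 0 0 0 0 0 0 0; 0 0 0 0 0 0 0; 0 0 0 0 0 0 0"

```text
time_s: 13.8
eef_pos: [0.48, -0.2422, 0.0939]
eef_rot: [0.541, -0.541, 0.455, -0.455]
wrist_force: [-0.2, 0.1, -1.8]
opening: 0.404
```

Run:
```python
from go import *
show()
b=bay("big_tray",-41,34)
plan([*b,.04],P["big_tray"][2]+np.pi/2,claw=0)
```

```text
t 13.80 p [ 0.48   -0.2422  0.0939] phi -1.398 ydir [-0.  0. -1.] q [-0.69  0.28  1.81  0.    1.04  0.71] F [-0.2  0.1 -1.8] op 0.404
0.01 0.22 0.01 0 0 0 0; 0.01 0.21 0.01 0 0 0 0; 0.01 0.22 0.01 0 0 0 0; 0.01 0.21 0.01 0 0 0 0; 0.01 0.22 0 0 0.01 0 0
->  [ 0.4824 -0.2443  0.0399] phi -1.399
```

>>> apply_moves:
  plan: "0.01 0.22 0.01 0 0 0 0; 0.01 0.21 0.01 0 0 0 0; 0.01 0.22 0.01 0 0 0 0; 0.01 0.21 0.01 0 0 0 0; 0.01 0.22 0 0 0.01 0 0"

```text
time_s: 14.3
eef_pos: [0.4822, -0.245, 0.0384]
eef_rot: [-0.541, 0.541, -0.456, 0.456]
wrist_force: [-0.9, -0.7, -2.1]
opening: 0.406
```

>>> apply_moves:
  plan: "0 0.08 0 0 0 0 0; 0 0.08 0 0 0 0 0; 0 0.04 0 0 0 0 0; 0 0.02 0 0 0 0 0; 0 0 0 0 0 0 0"

```text
time_s: 14.8
eef_pos: [0.4826, -0.2453, 0.029]
eef_rot: [0.541, -0.541, 0.456, -0.456]
wrist_force: [-0.2, 0.3, -1.7]
opening: 0.408
```

Run:
```python
from go import *
show()
im=ctrl.camera("side")[:,:,::-1]
cv2.imwrite("pics/s8.png",cv2.resize(im[230:450,330:560],None,fx=2.7,fy=2.7))
```

```text
t 14.80 p [ 0.4826 -0.2453  0.029 ] phi -1.401 ydir [ 0. -0. -1.] q [-0.69  0.4   1.82  0.    0.92  0.71] F [-0.2  0.3 -1.7] op 0.408
```

View pics/s8.png

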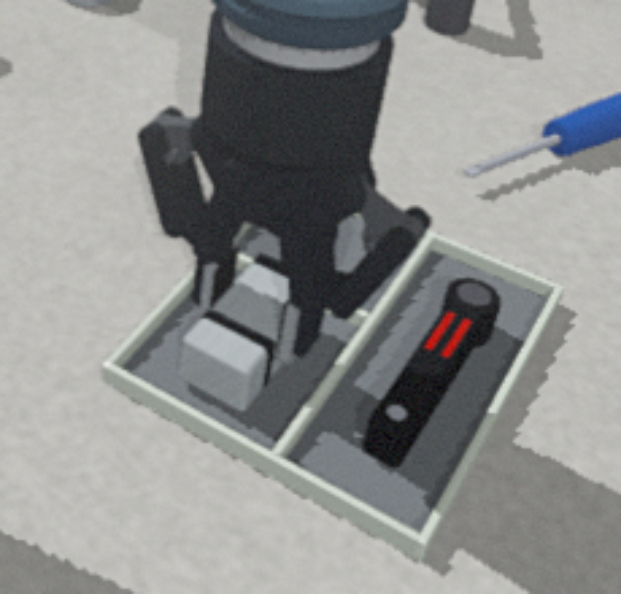

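Over the battery bay, with the walls clear and about 4 mm left to go.

>>> apply_moves:
  plan: "0 0.02 0 0 0 0 0; 0 0.02 0 0 0 0 0; 0 0.02 0 0 0 0 0; 0 0.01 0 0 0 0 0; 0 0.01 0 0 0 0 0"

```text
time_s: 15.35
eef_pos: [0.4824, -0.2452, 0.0252]
eef_rot: [-0.541, 0.541, -0.456, 0.456]
wrist_force: [-3.5, 2.4, 8.1]
opening: 0.407
```

In contact at 8 N, so I release it.

>>> apply_moves:
  plan: "0 0 0 0 0 0 0.43; 0 0 0 0 0 0 0.47; 0 0 0 0 0 0 0.52; 0 0 0 0 0 0 0.56; 0 0 0 0 0 0 0.56"

```text
time_s: 15.85
eef_pos: [0.4825, -0.2453, 0.0248]
eef_rot: [0.541, -0.541, 0.456, -0.456]
wrist_force: [0.2, -0.3, -0.2]
opening: 0.559
```

>>> apply_moves:
  plan: "0 -0.1 0 0 0 0 0.56; 0 -0.3 0 0 0 0 0.56; 0 -0.6 0 0 0 0 0.6; 0 -0.8 0 0 0 0 0.75; 0 -0.6 0 0 0 0 0.85"

```text
time_s: 16.35
eef_pos: [0.4831, -0.2457, 0.1483]
eef_rot: [0.541, -0.541, 0.455, -0.457]
wrist_force: [0.1, 0.4, -0.1]
opening: 0.848
```

Run:
```python
from go import *
show()
im=ctrl.camera("side")[:,:,::-1]
cv2.imwrite("pics/s9.png",cv2.resize(im[230:450,330:560],None,fx=2.7,fy=2.7))
a=P["flat_motor"]
# jaw along tray y at placement; choose grasp phi
plan([a[0],a[1],.13],P["big_tray"][2]+np.pi/2,claw=.85)
```

```text
t 16.35 p [ 0.4831 -0.2457  0.1483] phi -1.401 ydir [ 0.002 -0.002 -1.   ] q [-0.69  0.21  1.77  0.    1.15  0.71] F [ 0.1  0.4 -0.1] op 0.848
-0.55 0.05 0.52 -0.01 0 0.01 0.85; -0.56 0.05 0.52 -0.01 0 0.01 0.85; -0.55 0.05 0.52 0 0 0.01 0.85; -0.56 0.05 0.52 -0.01 0 0.01 0.85; -0.55 0.04 0.52 0 0 0 0.85
-0.55 0.05 0.52 -0.01 0 0.01 0.85; -0.56 0.04 0.52 0 0 0 0.85; -0.55 0.05 0.52 -0.01 0 0.01 0.85; -0.56 0.04 0.52 0 -0.01 0 0.85; -0.55 0.05 0.52 -0.01 0 0.01 0.85
->  [0.695  0.0695 0.1298] phi -1.399
```

View pics/s9.png

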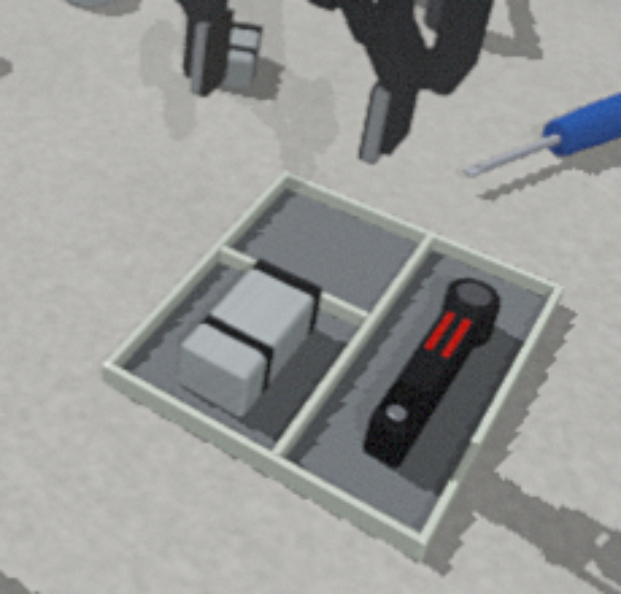

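The battery sits flat inside its bay, around crop (250,340). On to the flat motor.

>>> apply_moves:
  plan: "-0.55 0.05 0.52 0 0 0 0.85; -0.56 0.05 0.52 0 0 0 0.85; -0.55 0.05 0.52 0 0 0 0.85; -0.56 0.05 0.52 0 0 0 0.85; -0.55 0.04 0.52 0 0 0 0.85"

```text
time_s: 16.9
eef_pos: [0.5881, -0.0854, 0.134]
eef_rot: [0.541, -0.54, 0.455, -0.456]
wrist_force: [0.7, -0.2, -0.7]
opening: 0.853
```

>>> apply_moves:
  plan: "-0.55 0.05 0.52 0 0 0 0.85; -0.56 0.04 0.52 0 0 0 0.85; -0.55 0.05 0.52 0 0 0 0.85; -0.56 0.04 0.52 0 0 0 0.85; -0.55 0.05 0.52 0 0 0 0.85"

```text
time_s: 17.4
eef_pos: [0.6929, 0.0733, 0.1225]
eef_rot: [0.541, -0.54, 0.455, -0.456]
wrist_force: [-0.2, -0.5, 0.4]
opening: 0.849
```

>>> apply_moves:
  plan: "0 0.2 0 0 0 0 0.85; 0 0.2 0 0 0 0 0.85; 0 0.1 0 0 0 0 0.85; 0 0 0 0 0 0 0.85; 0 0 0 0 0 0 0.85"

```text
time_s: 17.9
eef_pos: [0.6916, 0.0706, 0.0964]
eef_rot: [-0.54, 0.54, -0.456, 0.456]
wrist_force: [0.5, 0.6, 0.1]
opening: 0.853
```

Run:
```python
from go import *
show()
im=ctrl.camera("side")[:,:,::-1]
cv2.imwrite("pics/s10.png",cv2.resize(im[80:280,280:480],None,fx=3,fy=3))
a=P["flat_motor"]
plan([a[0],a[1],.04],P["big_tray"][2]+np.pi/2,claw=.85)
```

```text
t 17.90 p [0.6916 0.0706 0.0964] phi -1.402 ydir [-0. -0. -1.] q [-0.07  0.58  1.38 -0.    1.18  1.33] F [0.5 0.6 0.1] op 0.853
0.01 0.23 0.01 0 -0.01 0 0.85; 0 0.23 0.01 0 0 0 0.85; 0.01 0.23 0.01 0 -0.01 0 0.85; 0 0.22 0.01 0 0 0 0.85; 0.01 0.23 0.02 0 -0.01 0 0.85
->  [0.6952 0.0698 0.0398] phi -1.399
```

View pics/s10.png

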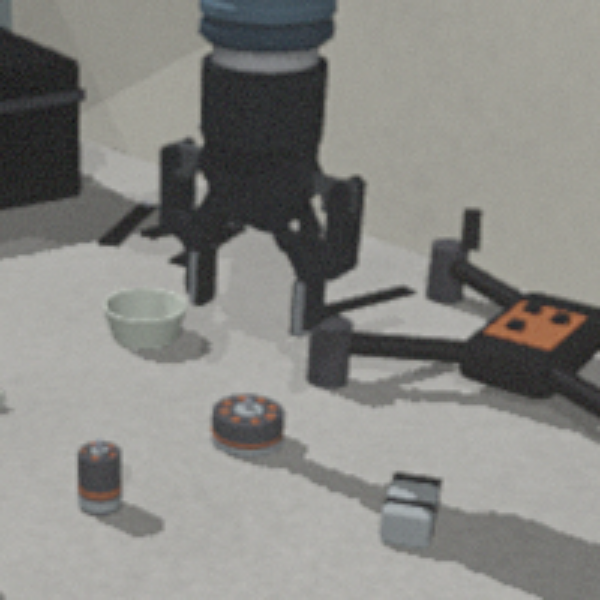

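Run:
```python
from go import *
o,p,R=cur();j=R.as_matrix()[:,0]
for t in(0,.004,.008,.011):
  print(t,np.round((proj("side",[p+s*j*w-[0,0,t] for w in(.036,.046) for s in(1,-1)])-[280,80])*3).tolist())
```

```text
0 [[297.0, 326.0], [205.0, 298.0], [310.0, 330.0], [193.0, 295.0]]
0.004 [[296.0, 332.0], [205.0, 304.0], [310.0, 336.0], [193.0, 300.0]]
0.008 [[296.0, 337.0], [205.0, 309.0], [309.0, 342.0], [193.0, 306.0]]
0.011 [[296.0, 342.0], [205.0, 313.0], [309.0, 346.0], [193.0, 310.0]]
```

>>> apply_moves:
  plan: "0.01 0.23 0.01 0 -0.01 0 0.85; 0 0.23 0.01 0 0 0 0.85; 0.01 0.23 0.01 0 -0.01 0 0.85; 0 0.22 0.01 0 0 0 0.85; 0.01 0.23 0.02 0 -0.01 0 0.85"

```text
time_s: 18.45
eef_pos: [0.6947, 0.0709, 0.0377]
eef_rot: [-0.541, 0.542, -0.455, 0.454]
wrist_force: [0.0, 0.2, 0.6]
opening: 0.851
```

>>> apply_moves:
  plan: "0 0.1 0 0 0 0 0.85; 0 0.1 0 0 0 0 0.85; 0 0.1 0 0 0 0 0.85; 0 0.07 0 0 0 0 0.85; 0 0 0 0 0 0 0.85"

```text
time_s: 18.95
eef_pos: [0.6949, 0.0708, 0.0204]
eef_rot: [-0.541, 0.542, -0.455, 0.455]
wrist_force: [0.4, -0.5, 0.3]
opening: 0.853
```

Run:
```python
from go import *
show()
im=ctrl.camera("side")[:,:,::-1]
cv2.imwrite("pics/s11.png",cv2.resize(im[120:280,280:440],None,fx=3.7,fy=3.7))
```

```text
t 18.95 p [0.6949 0.0708 0.0204] phi -1.397 ydir [-0.001  0.    -1.   ] q [-0.07  0.69  1.38 -0.    1.07  1.33] F [ 0.4 -0.5  0.3] op 0.853
```

View pics/s11.png

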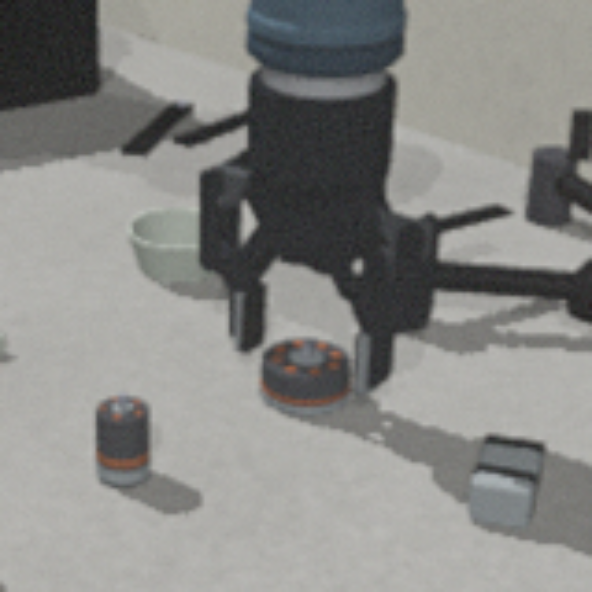

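The motor sits between the tips at crop (248,350) and (372,388), centred within about 2 mm. A little lower, then close.

>>> apply_moves:
  plan: "0 0.04 0 0 0 0 0.85; 0 0.02 0 0 0 0 0.8; 0 0 0 0 0 0 0.7; 0 0 0 0 0 0 0.6; 0 0 0 0 0 0 0.3"

```text
time_s: 19.5
eef_pos: [0.6956, 0.0708, 0.0185]
eef_rot: [0.542, -0.541, 0.455, -0.455]
wrist_force: [-0.2, -0.1, -1.4]
opening: 0.559
```

>>> apply_moves:
  plan: "0 0 0 0 0 0 0; 0 0 0 0 0 0 0; 0 0 0 0 0 0 0; 0 0 0 0 0 0 0; 0 0 0 0 0 0 0"

```text
time_s: 20.0
eef_pos: [0.6956, 0.0708, 0.0185]
eef_rot: [0.542, -0.541, 0.455, -0.455]
wrist_force: [-1.2, -0.1, 5.5]
opening: 0.556
```

>>> apply_moves:
  plan: "0 -0.1 0 0 0 0 0; 0 -0.2 0 0 0 0 0; 0 -0.4 0 0 0 0 0; 0 -0.6 0 0 0 0 0; 0 -0.6 0 0 0 0 0"

```text
time_s: 20.5
eef_pos: [0.6944, 0.0707, 0.1133]
eef_rot: [-0.541, 0.542, -0.455, 0.454]
wrist_force: [0.3, -0.2, -1.7]
opening: 0.559
```

Run:
```python
from go import *
show()
im=ctrl.camera("side")[:,:,::-1]
cv2.imwrite("pics/s12.png",cv2.resize(im[90:250,280:440],None,fx=3.7,fy=3.7))
b=bay("big_tray",55,34)
plan([*b,.11],P["big_tray"][2]+np.pi/2,claw=0)
```

```text
t 20.50 p [0.6944 0.0707 0.1133] phi -1.397 ydir [-0.002  0.    -1.   ] q [-0.07  0.57  1.36 -0.    1.21  1.33] F [ 0.3 -0.2 -1.7] op 0.559
0.55 0.02 -0.34 -0.01 0 0 0; 0.55 0.02 -0.34 -0.01 0 0 0; 0.55 0.02 -0.34 -0.01 0 0 0; 0.54 0.02 -0.34 0 0 0 0; 0.55 0.02 -0.34 -0.01 0 0 0
0.54 0.02 -0.34 0 0 0 0; 0.55 0.02 -0.34 -0.01 0 0 0; 0.54 0.02 -0.34 0 0.01 0.01 0; 0.55 0.02 -0.34 -0.01 0 0 0; 0.54 0.02 -0.35 0 0.01 0.01 0
->  [ 0.5772 -0.2276  0.1101] phi -1.399
```

View pics/s12.png

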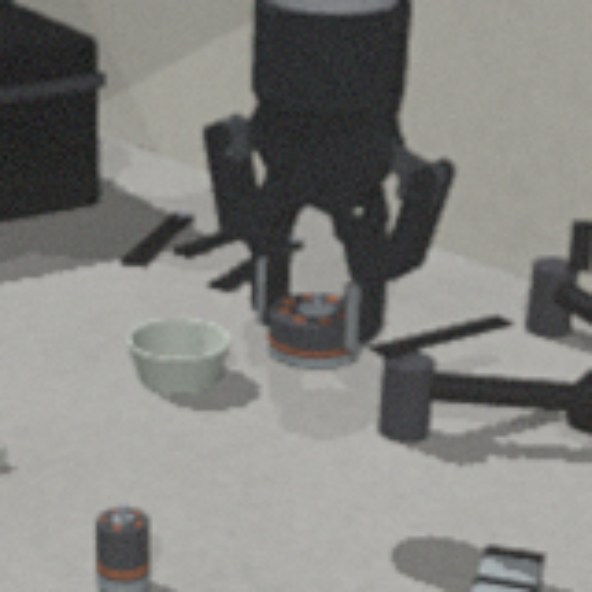

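The motor is held level with its shaft up. Moving it to the motor bay.

>>> apply_moves:
  plan: "0.55 0.02 -0.34 0 0 0 0; 0.55 0.02 -0.34 0 0 0 0; 0.55 0.02 -0.34 0 0 0 0; 0.54 0.02 -0.34 0 0 0 0; 0.55 0.02 -0.34 0 0 0 0"

```text
time_s: 21.05
eef_pos: [0.6343, -0.0798, 0.1078]
eef_rot: [-0.541, 0.541, -0.455, 0.455]
wrist_force: [-0.1, 0.7, -1.0]
opening: 0.563
```

>>> apply_moves:
  plan: "0.54 0.02 -0.34 0 0 0 0; 0.55 0.02 -0.34 0 0 0 0; 0.54 0.02 -0.34 0 0 0 0; 0.55 0.02 -0.34 0 0 0 0; 0.54 0.02 -0.35 0 0 0 0"

```text
time_s: 21.55
eef_pos: [0.5736, -0.2287, 0.1029]
eef_rot: [-0.541, 0.541, -0.455, 0.455]
wrist_force: [0.1, -0.9, -1.8]
opening: 0.559
```

>>> apply_moves:
  plan: "0 0.1 0 0 0 0 0; 0 0.1 0 0 0 0 0; 0 0 0 0 0 0 0; 0 0 0 0 0 0 0; 0 0 0 0 0 0 0"

```text
time_s: 22.05
eef_pos: [0.5747, -0.2266, 0.0929]
eef_rot: [0.542, -0.542, 0.454, -0.454]
wrist_force: [0.9, -0.3, -0.2]
opening: 0.556
```

Run:
```python
from go import *
show()
im=ctrl.camera("side")[:,:,::-1]
cv2.imwrite("pics/s13.png",cv2.resize(im[180:400,330:560],None,fx=2.7,fy=2.7))
b=bay("big_tray",55,34)
plan([*b,.035],P["big_tray"][2]+np.pi/2,claw=0)
```

```text
t 22.05 p [ 0.5747 -0.2266  0.0929] phi -1.396 ydir [ 0.  0. -1.] q [-0.57  0.44  1.6   0.    1.1   0.83] F [ 0.9 -0.3 -0.2] op 0.556
0.01 0.23 0.01 0 0.01 0 0; 0 0.23 0.01 0 0 0 0; 0.01 0.23 0.01 0 0.01 0 0; 0 0.23 0.01 0 0 0 0; 0.01 0.24 0 0 0.01 0 0
->  [ 0.577  -0.2279  0.035 ] phi -1.399
```

View pics/s13.png

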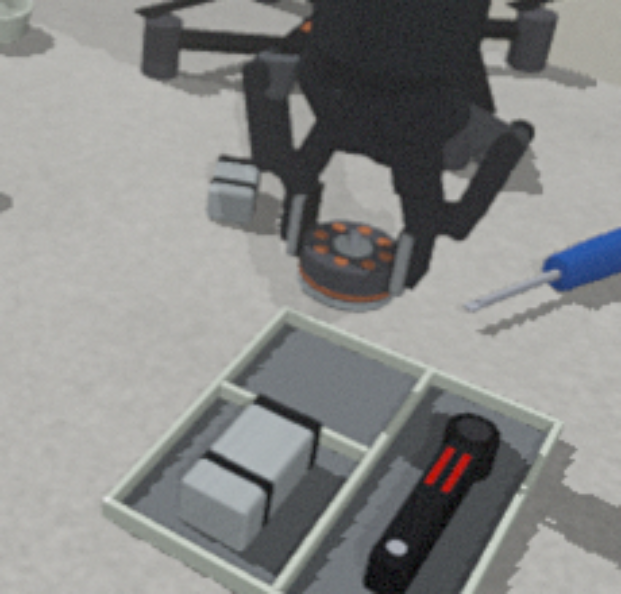

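>>> apply_moves:
  plan: "0.01 0.23 0.01 0 0.01 0 0; 0 0.23 0.01 0 0 0 0; 0.01 0.23 0.01 0 0.01 0 0; 0 0.23 0.01 0 0 0 0; 0.01 0.24 0 0 0.01 0 0"

```text
time_s: 22.6
eef_pos: [0.5762, -0.2285, 0.0333]
eef_rot: [-0.541, 0.541, -0.456, 0.456]
wrist_force: [0.2, -0.3, -1.5]
opening: 0.559
```

>>> apply_moves:
  plan: "0 0.06 0 0 0 0 0; 0 0.06 0 0 0 0 0; 0 0.04 0 0 0 0 0; 0 0 0 0 0 0 0; 0 0 0 0 0 0 0"

```text
time_s: 23.1
eef_pos: [0.5768, -0.2289, 0.0273]
eef_rot: [0.541, -0.541, 0.456, -0.456]
wrist_force: [0.3, -0.9, -1.7]
opening: 0.556
```

Run:
```python
from go import *
show();print(bay("big_tray",55,34))
im=ctrl.camera("side")[:,:,::-1]
cv2.imwrite("pics/s14.png",cv2.resize(im[210:400,370:540],None,fx=3.1,fy=3.1))
```

```text
t 23.10 p [ 0.5768 -0.2289  0.0273] phi -1.401 ydir [ 0.001 -0.    -1.   ] q [-0.57  0.54  1.61  0.    0.99  0.83] F [ 0.3 -0.9 -1.7] op 0.556
[ 0.5772329  -0.22779964]
```

View pics/s14.png

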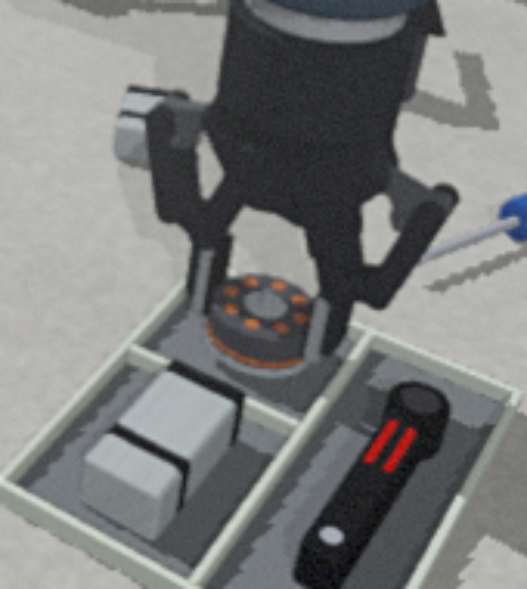

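>>> apply_moves:
  plan: "0 0.03 0 0 0 0 0; 0 0.03 0 0 0 0 0; 0 0.02 0 0 0 0 0; 0 0.02 0 0 0 0 0; 0 0 0 0 0 0 0"

```text
time_s: 23.65
eef_pos: [0.5764, -0.2286, 0.0216]
eef_rot: [-0.541, 0.541, -0.456, 0.456]
wrist_force: [-0.1, -0.1, -2.0]
opening: 0.557
```

>>> apply_moves:
  plan: "0 0.01 0 0 0 0 0; 0 0.01 0 0 0 0 0; 0 0.01 0 0 0 0 0; 0 0 0 0 0 0 0; 0 0 0 0 0 0 0"

```text
time_s: 24.15
eef_pos: [0.5765, -0.2287, 0.0215]
eef_rot: [-0.541, 0.541, -0.456, 0.456]
wrist_force: [-4.5, 2.6, 8.9]
opening: 0.558
```

Contact at 9 N. Releasing.

>>> apply_moves:
  plan: "0 0 0 0 0 0 0.58; 0 0 0 0 0 0 0.61; 0 0 0 0 0 0 0.65; 0 0 0 0 0 0 0.7; 0 0 0 0 0 0 0.7"

```text
time_s: 24.65
eef_pos: [0.5765, -0.2287, 0.0201]
eef_rot: [-0.541, 0.541, -0.456, 0.456]
wrist_force: [0.5, 0.1, -0.5]
opening: 0.702
```

>>> apply_moves:
  plan: "0 -0.1 0 0 0 0 0.7; 0 -0.3 0 0 0 0 0.7; 0 -0.6 0 0 0 0 0.7; 0 -0.8 0 0 0 0 0.7; 0 -0.6 0 0 0 0 0.7"

```text
time_s: 25.15
eef_pos: [0.5773, -0.2292, 0.144]
eef_rot: [0.541, -0.54, 0.455, -0.457]
wrist_force: [0.5, -1.1, -0.7]
opening: 0.697
```

Run:
```python
from go import *
show()
im=ctrl.camera("side")[:,:,::-1]
cv2.imwrite("pics/s15.png",cv2.resize(im[230:450,330:560],None,fx=2.7,fy=2.7))
a=P["small_battery"]
plan([a[0],a[1],.12],a[2]+np.pi/2,claw=.75)
```

```text
t 25.15 p [ 0.5773 -0.2292  0.144 ] phi -1.401 ydir [ 0.003 -0.002 -1.   ] q [-0.57  0.38  1.57 -0.    1.19  0.83] F [ 0.5 -1.1 -0.7] op 0.697
-0.55 0.12 0.54 -0.01 -0.67 0.02 0.75; -0.5 0.12 0.58 -0.01 -0.67 0.01 0.75; -0.45 0.12 0.62 -0.01 -0.67 0.02 0.75; -0.4 0.12 0.66 -0.01 -0.67 0.01 0.75; -0.35 0.12 0.69 -0.02 -0.67 0.02 0.75
->  [ 0.6904 -0.0731  0.1199] phi -0.999
```

View pics/s15.png

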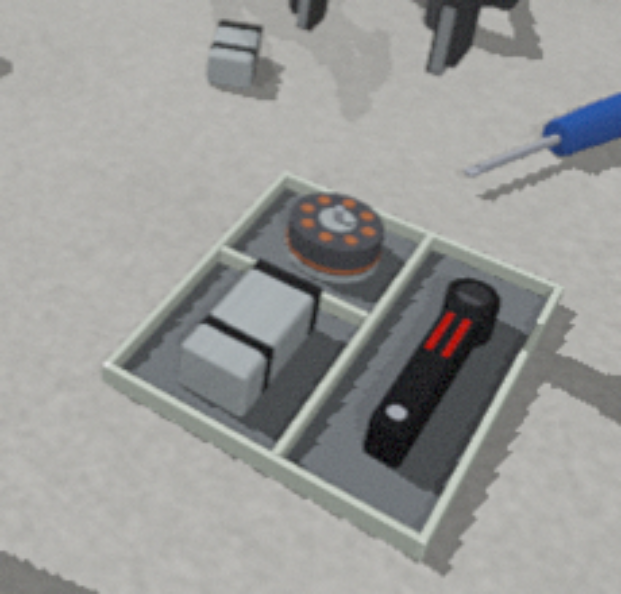

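The big kit is complete: the flat motor stands shaft up in its bay at crop (335,235). Next is the small battery.

>>> apply_moves:
  plan: "-0.55 0.1 0.54 0 -0.67 0 0.75; -0.5 0.1 0.58 0 -0.67 0 0.75; -0.45 0.1 0.62 0 -0.67 0 0.75; -0.4 0.1 0.66 0 -0.67 0 0.75; -0.35 0.1 0.69 0 -0.67 0 0.75"

```text
time_s: 25.7
eef_pos: [0.6879, -0.0698, 0.1165]
eef_rot: [0.621, -0.621, 0.337, -0.338]
wrist_force: [-0.1, 0.5, 0.0]
opening: 0.752
```

>>> apply_moves:
  plan: "0 0.1 0 0 0 0 0.75; 0 0.1 0 0 0 0 0.75; 0 0.1 0 0 0 0 0.75; 0 0 0 0 0 0 0.75; 0 0 0 0 0 0 0.75"

```text
time_s: 26.2
eef_pos: [0.6864, -0.0722, 0.1004]
eef_rot: [-0.62, 0.62, -0.339, 0.339]
wrist_force: [0.3, 0.5, 0.7]
opening: 0.75
```

Run:
```python
from go import *
show()
a=P["small_battery"]
plan([a[0],a[1],.032],a[2]+np.pi/2,claw=.7)
```

```text
t 26.20 p [ 0.6864 -0.0722  0.1004] phi -1.001 ydir [-0. -0. -1.] q [-0.28  0.57  1.39 -0.    1.18  0.72] F [0.3 0.5 0.7] op 0.750
0.01 0.27 0.01 0 0 0 0.7; 0.01 0.27 0.01 0 0 0 0.7; 0.01 0.28 0.01 0 -0.01 0 0.7; 0.01 0.27 0.02 0 0 0 0.7; 0.02 0.28 0.01 0 -0.01 0 0.7
->  [ 0.6905 -0.0731  0.0319] phi -0.999
```

>>> apply_moves:
  plan: "0.01 0.27 0.01 0 0 0 0.7; 0.01 0.27 0.01 0 0 0 0.7; 0.01 0.28 0.01 0 -0.01 0 0.7; 0.01 0.27 0.02 0 0 0 0.7; 0.02 0.28 0.01 0 -0.01 0 0.7"

```text
time_s: 26.7
eef_pos: [0.6906, -0.0717, 0.0299]
eef_rot: [-0.621, 0.621, -0.338, 0.337]
wrist_force: [0.5, -0.2, -0.1]
opening: 0.702
```

>>> apply_moves:
  plan: "0 0.08 0 0 0 0 0.7; 0 0.08 0 0 0 0 0.7; 0 0.04 0 0 0 0 0.7; 0 0 0 0 0 0 0.7; 0 0 0 0 0 0 0.7"

```text
time_s: 27.2
eef_pos: [0.6914, -0.072, 0.0225]
eef_rot: [0.621, -0.621, 0.338, -0.338]
wrist_force: [-0.1, -0.3, 0.3]
opening: 0.699
```

Run:
```python
from go import *
show()
im=ctrl.camera("side")[:,:,::-1]
cv2.imwrite("pics/s16.png",cv2.resize(im[140:300,330:490],None,fx=3.7,fy=3.7))
```

```text
t 27.20 p [ 0.6914 -0.072   0.0225] phi -0.997 ydir [ 0.001 -0.    -1.   ] q [-0.27  0.68  1.39  0.    1.07  0.72] F [-0.1 -0.3  0.3] op 0.699
```

View pics/s16.png

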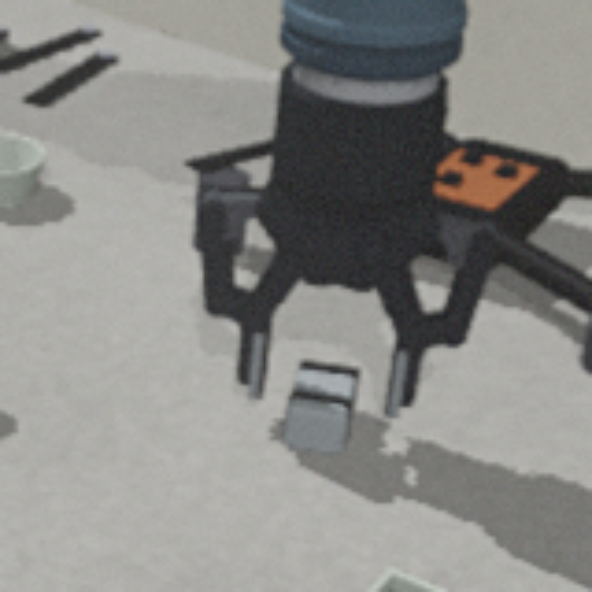

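Straddled and centred, with tips at crop (255,395) and (395,415). A little lower, then close.

>>> apply_moves:
  plan: "0 0.04 0 0 0 0 0.65; 0 0.02 0 0 0 0 0.55; 0 0 0 0 0 0 0.45; 0 0 0 0 0 0 0.2; 0 0 0 0 0 0 0"

```text
time_s: 27.75
eef_pos: [0.6912, -0.072, 0.0191]
eef_rot: [0.621, -0.621, 0.338, -0.338]
wrist_force: [1.1, -0.5, 4.1]
opening: 0.337
```

>>> apply_moves:
  plan: "0 0 0 0 0 0 0; 0 0 0 0 0 0 0; 0 -0.1 0 0 0 0 0; 0 -0.2 0 0 0 0 0; 0 -0.4 0 0 0 0 0"

```text
time_s: 28.25
eef_pos: [0.6894, -0.0715, 0.0526]
eef_rot: [-0.621, 0.621, -0.339, 0.337]
wrist_force: [-0.3, -1.0, -1.8]
opening: 0.332
```

>>> apply_moves:
  plan: "0 -0.6 0 0 0 0 0; 0 -0.6 0 0 0 0 0; 0 -0.4 0 0 0 0 0; 0 0 0 0 0 0 0; 0 0 0 0 0 0 0"

```text
time_s: 28.75
eef_pos: [0.6909, -0.0719, 0.134]
eef_rot: [0.621, -0.621, 0.338, -0.338]
wrist_force: [-0.7, 0.3, -0.9]
opening: 0.335
```

Run:
```python
from go import *
show()
im=ctrl.camera("side")[:,:,::-1]
cv2.imwrite("pics/s17.png",cv2.resize(im[90:270,310:490],None,fx=3.3,fy=3.3))
b=bay("small_tray",-30,0)
plan([*b,.12],P["small_tray"][2]+np.pi/2,claw=0)
```

```text
t 28.75 p [ 0.6909 -0.0719  0.134 ] phi -0.997 ydir [ 0.001 -0.    -1.   ] q [-0.27  0.54  1.36  0.    1.24  0.72] F [-0.7  0.3 -0.9] op 0.335
-0.76 0.03 0.03 0 0.46 0 0; -0.76 0.03 -0.01 0 0.46 0 0; -0.75 0.03 -0.05 0 0.46 0 0; -0.75 0.02 -0.09 0 0.46 0 0; -0.74 0.03 -0.14 0 0.46 0 0
-0.74 0.02 -0.18 0 0.46 0 0; -0.72 0.03 -0.21 0 0.46 0 0; -0.71 0.02 -0.26 0 0.45 0 0; -0.7 0.03 -0.29 0.01 0.46 0 0; -0.68 0.02 -0.33 0 0.45 -0.01 0
->  [0.4982 0.2541 0.1201] phi -1.547
```

View pics/s17.png

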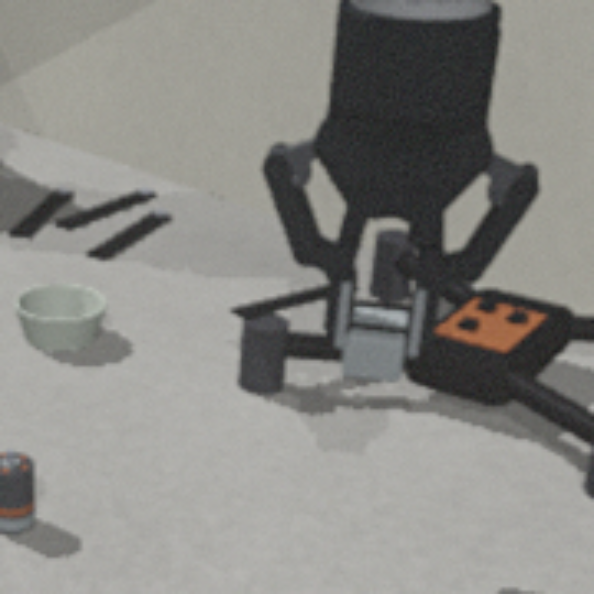

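Lifted level. Carrying it to the small tray.

>>> apply_moves:
  plan: "-0.76 0.03 0.03 0 0.46 0 0; -0.76 0.03 -0.01 0 0.46 0 0; -0.75 0.03 -0.05 0 0.46 0 0; -0.75 0.02 -0.09 0 0.46 0 0; -0.74 0.03 -0.14 0 0.46 0 0"

```text
time_s: 29.3
eef_pos: [0.5926, 0.0921, 0.1246]
eef_rot: [-0.568, 0.569, -0.422, 0.42]
wrist_force: [0.7, 0.8, -0.7]
opening: 0.332
```

>>> apply_moves:
  plan: "-0.74 0.02 -0.18 0 0.46 0 0; -0.72 0.03 -0.21 0 0.46 0 0; -0.71 0.02 -0.26 0 0.45 0 0; -0.7 0.03 -0.29 0 0.46 0 0; -0.68 0.02 -0.33 0 0.45 0 0"

```text
time_s: 29.8
eef_pos: [0.4967, 0.2546, 0.1187]
eef_rot: [-0.504, 0.507, -0.495, 0.494]
wrist_force: [0.9, 0.5, -1.5]
opening: 0.337
```

>>> apply_moves:
  plan: "0 0.2 0 0 0 0 0; 0 0.2 0 0 0 0 0; 0 0 0 0 0 0 0; 0 0 0 0 0 0 0; 0 0 0 0 0 0 0"

```text
time_s: 30.3
eef_pos: [0.4997, 0.2529, 0.1008]
eef_rot: [-0.506, 0.506, -0.494, 0.494]
wrist_force: [-0.2, 0.2, -0.7]
opening: 0.337
```

Run:
```python
from go import *
show()
im=ctrl.camera("top")[:,:,::-1]
cv2.imwrite("pics/t18.png",cv2.resize(im[150:330,130:330],None,fx=3,fy=3))
b=bay("small_tray",-30,0)
plan([*b,.035],P["small_tray"][2]+np.pi/2,claw=0)
```

```text
t 30.30 p [0.4997 0.2529 0.1008] phi -1.548 ydir [ 0. -0. -1.] q [ 0.26  0.32  1.75 -0.    1.07  1.8 ] F [-0.2  0.2 -0.7] op 0.337
0 0.26 -0.01 0 0 0 0; -0.01 0.26 -0.01 0 0 0 0; 0 0.27 0 0 0 0 0; -0.01 0.26 -0.01 0 0 0 0; 0 0.27 0 0 -0.01 0 0
->  [0.4982 0.254  0.035 ] phi -1.547
```

View pics/t18.png

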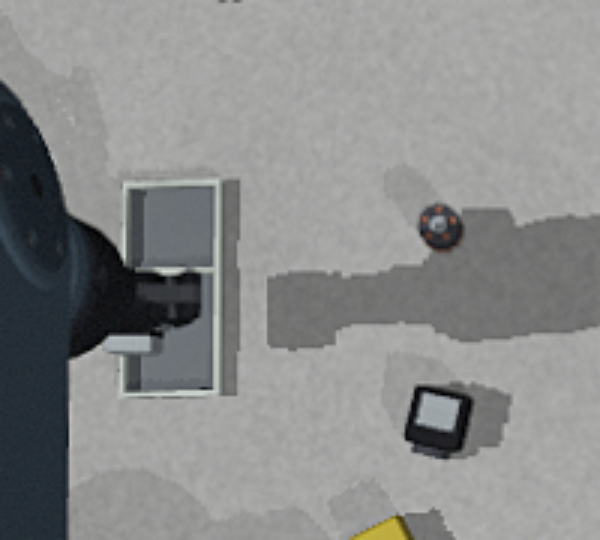

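>>> apply_moves:
  plan: "0 0.26 -0.01 0 0 0 0; -0.01 0.26 -0.01 0 0 0 0; 0 0.27 0 0 0 0 0; -0.01 0.26 -0.01 0 0 0 0; 0 0.27 0 0 -0.01 0 0"

```text
time_s: 30.85
eef_pos: [0.4969, 0.2548, 0.0332]
eef_rot: [-0.506, 0.507, -0.494, 0.493]
wrist_force: [-0.4, -0.1, -0.9]
opening: 0.334
```

>>> apply_moves:
  plan: "0 0.06 0 0 0 0 0; 0 0.06 0 0 0 0 0; 0 0.02 0 0 0 0 0; 0 0 0 0 0 0 0; 0 0 0 0 0 0 0"

```text
time_s: 31.35
eef_pos: [0.498, 0.2549, 0.0284]
eef_rot: [0.507, -0.506, 0.493, -0.494]
wrist_force: [-1.4, -0.1, -0.5]
opening: 0.338
```

Run:
```python
from go import *
show();print(bay("small_tray",-30,0))
im=ctrl.camera("side")[:,:,::-1]
cv2.imwrite("pics/s19.png",cv2.resize(im[130:270,180:320],None,fx=4.2,fy=4.2))
```

```text
t 31.35 p [0.498  0.2549 0.0284] phi -1.545 ydir [ 0.001  0.    -1.   ] q [ 0.26  0.43  1.78 -0.    0.93  1.81] F [-1.4 -0.1 -0.5] op 0.338
[0.49806327 0.25409898]
```

View pics/s19.png

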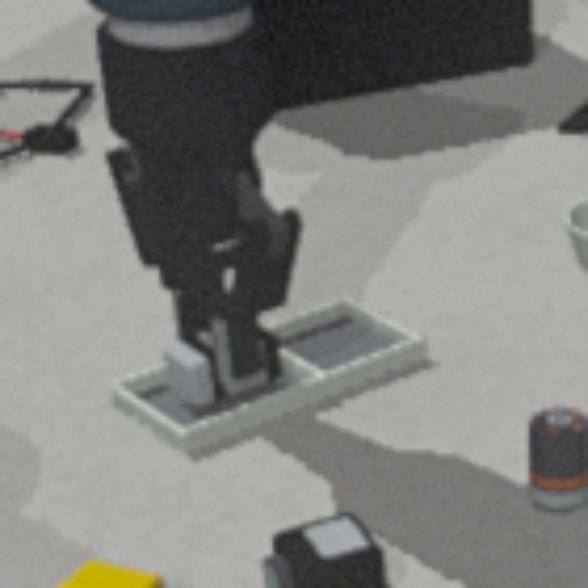

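The battery is within the long bay. Creeping down the last 6 mm.

>>> apply_moves:
  plan: "0 0.03 0 0 0 0 0; 0 0.03 0 0 0 0 0; 0 0.02 0 0 0 0 0; 0 0.02 0 0 0 0 0; 0 0 0 0 0 0 0"

```text
time_s: 31.9
eef_pos: [0.4973, 0.2547, 0.0226]
eef_rot: [-0.506, 0.507, -0.494, 0.493]
wrist_force: [0.4, -1.0, -1.8]
opening: 0.333
```

>>> apply_moves:
  plan: "0 0.01 0 0 0 0 0; 0 0.01 0 0 0 0 0; 0 0 0 0 0 0 0; 0 0 0 0 0 0 0; 0 0 0 0 0 0 0"

```text
time_s: 32.4
eef_pos: [0.4975, 0.2548, 0.022]
eef_rot: [0.506, -0.506, 0.493, -0.494]
wrist_force: [-1.1, -1.5, 3.5]
opening: 0.332
```

Contact at 3.5 N. Releasing.

>>> apply_moves:
  plan: "0 0 0 0 0 0 0.36; 0 0 0 0 0 0 0.39; 0 0 0 0 0 0 0.42; 0 0 0 0 0 0 0.46; 0 0 0 0 0 0 0.48"

```text
time_s: 32.9
eef_pos: [0.4975, 0.2548, 0.0217]
eef_rot: [-0.506, 0.506, -0.494, 0.494]
wrist_force: [-0.2, -0.7, -0.3]
opening: 0.483
```

>>> apply_moves:
  plan: "0 -0.1 0 0 0 0 0.48; 0 -0.3 0 0 0 0 0.48; 0 -0.6 0 0 0 0 0.55; 0 -0.8 0 0 0 0 0.65; 0 -0.8 0 0 0 0 0.65"

```text
time_s: 33.4
eef_pos: [0.4972, 0.2547, 0.1542]
eef_rot: [0.506, -0.506, 0.493, -0.494]
wrist_force: [0.9, 0.5, 0.3]
opening: 0.651
```

Run:
```python
from go import *
show()
im=ctrl.camera("side")[:,:,::-1]
cv2.imwrite("pics/s20.png",cv2.resize(im[150:290,180:340],None,fx=4,fy=4))
a=P["tall_motor"]
plan([a[0],a[1],.14],P["small_tray"][2]+np.pi/2,claw=.65)
```

```text
t 33.40 p [0.4972 0.2547 0.1542] phi -1.545 ydir [ 0.  0. -1.] q [0.26 0.24 1.73 0.   1.18 1.81] F [0.9 0.5 0.3] op 0.651
0.75 0.09 0.23 -0.02 0 0 0.65; 0.74 0.09 0.23 -0.02 0 -0.01 0.65; 0.75 0.09 0.23 -0.02 0.01 0 0.65; 0.74 0.08 0.24 -0.02 0 -0.01 0.65; 0.75 0.09 0.23 -0.01 0.01 0 0.65
->  [0.5643 0.0712 0.14  ] phi -1.547
```

View pics/s20.png

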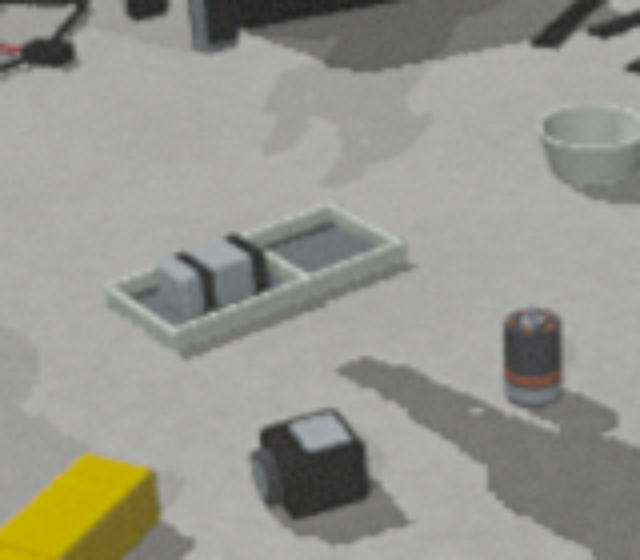

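The small battery lies in the longer bay, at crop (210,275). Next is the tall motor.

>>> apply_moves:
  plan: "0.75 0.06 0.23 0 0 0 0.65; 0.74 0.06 0.23 0 0 0 0.65; 0.75 0.06 0.23 0 0 0 0.65; 0.74 0.06 0.24 0 0 0 0.65; 0.75 0.06 0.23 0 0 0 0.65"

```text
time_s: 33.95
eef_pos: [0.561, 0.0684, 0.1381]
eef_rot: [0.507, -0.506, 0.493, -0.494]
wrist_force: [0.4, 0.8, 0.3]
opening: 0.652
```

>>> apply_moves:
  plan: "0 0.1 0 0 0 0 0.65; 0 0.1 0 0 0 0 0.65; 0 0 0 0 0 0 0.65; 0 0 0 0 0 0 0.65; 0 0 0 0 0 0 0.65"

```text
time_s: 34.45
eef_pos: [0.5601, 0.0709, 0.1271]
eef_rot: [0.507, -0.507, 0.493, -0.493]
wrist_force: [-0.9, 0.2, -0.0]
opening: 0.653
```

Run:
```python
from go import *
show()
a=P["tall_motor"]
plan([a[0],a[1],.06],P["small_tray"][2]+np.pi/2,claw=.65)
```

```text
t 34.45 p [0.5601 0.0709 0.1271] phi -1.543 ydir [ 0.  0. -1.] q [-0.08  0.29  1.73  0.    1.13  1.46] F [-0.9  0.2 -0. ] op 0.653
0 0.27 0.02 0 0.01 0 0.65; 0 0.27 0.02 0 0 0 0.65; 0 0.27 0.01 0 0.01 0 0.65; 0 0.27 0.02 0 0 0 0.65; 0 0.26 0.01 0 0.01 0 0.65
->  [0.5642 0.071  0.0601] phi -1.547
```

>>> apply_moves:
  plan: "0 0.27 0.02 0 0.01 0 0.65; 0 0.27 0.02 0 0 0 0.65; 0 0.27 0.01 0 0.01 0 0.65; 0 0.27 0.02 0 0 0 0.65; 0 0.26 0.01 0 0.01 0 0.65"

```text
time_s: 34.95
eef_pos: [0.5638, 0.0699, 0.058]
eef_rot: [-0.505, 0.506, -0.495, 0.494]
wrist_force: [-0.5, 0.5, -0.4]
opening: 0.651
```

Run:
```python
from go import *
show()
im=ctrl.camera("side")[:,:,::-1]
cv2.imwrite("pics/s21.png",cv2.resize(im[130:280,250:400],None,fx=4,fy=4))
```

```text
t 34.95 p [0.5638 0.0699 0.058 ] phi -1.549 ydir [-0.001  0.    -1.   ] q [-0.09  0.4   1.74 -0.    1.    1.46] F [-0.5  0.5 -0.4] op 0.651
```

View pics/s21.png

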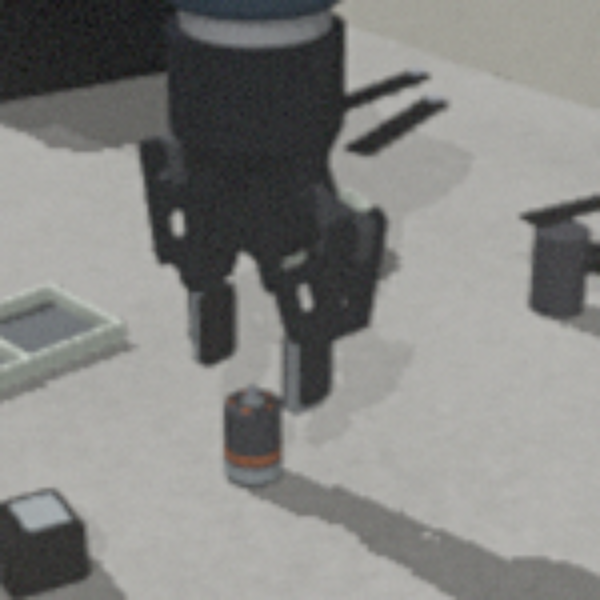

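The tip midpoint, at crop (255,384), lies over the motor shaft at (254,390). Descending.

>>> apply_moves:
  plan: "0 0.2 0 0 0 0 0.65; 0 0.2 0 0 0 0 0.65; 0 0.16 0 0 0 0 0.65; 0 0.1 0 0 0 0 0.65; 0 0.04 0 0 0 0 0.65"

```text
time_s: 35.5
eef_pos: [0.5639, 0.0699, 0.0241]
eef_rot: [-0.505, 0.506, -0.495, 0.494]
wrist_force: [0.2, 0.1, 0.1]
opening: 0.648
```

>>> apply_moves:
  plan: "0 0 0 0 0 0 0.6; 0 0 0 0 0 0 0.5; 0 0 0 0 0 0 0.4; 0 0 0 0 0 0 0.2; 0 0 0 0 0 0 0"

```text
time_s: 36.0
eef_pos: [0.5649, 0.0699, 0.0255]
eef_rot: [0.506, -0.505, 0.494, -0.495]
wrist_force: [-0.4, 0.9, 4.7]
opening: 0.305
```

>>> apply_moves:
  plan: "0 0 0 0 0 0 0; 0 0 0 0 0 0 0; 0 0 0 0 0 0 0; 0 0 0 0 0 0 0; 0 0 0 0 0 0 0"

```text
time_s: 36.5
eef_pos: [0.5649, 0.0699, 0.0255]
eef_rot: [0.506, -0.505, 0.494, -0.495]
wrist_force: [-0.3, 0.4, 5.5]
opening: 0.302
```

Run:
```python
from go import *
show()
im=ctrl.camera("side")[:,:,::-1]
cv2.imwrite("pics/s22.png",cv2.resize(im[150:280,250:380],None,fx=4.5,fy=4.5))
```

```text
t 36.50 p [0.5649 0.0699 0.0255] phi -1.549 ydir [ 0.001 -0.    -1.   ] q [-0.09  0.45  1.75  0.    0.94  1.46] F [-0.3  0.4  5.5] op 0.302
```

View pics/s22.png

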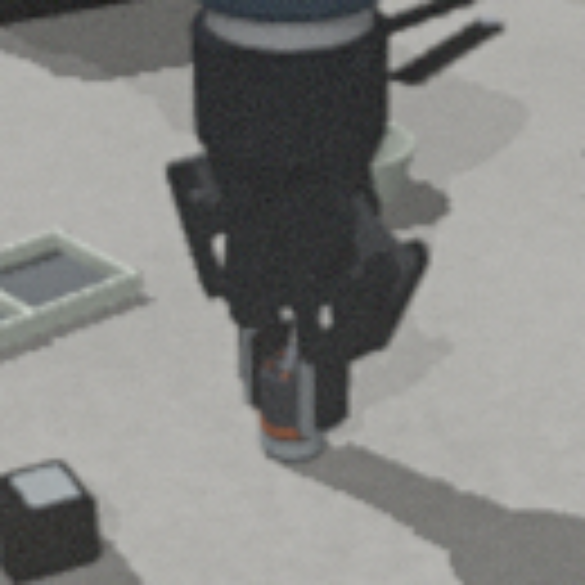

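Gripped upright at crop (290,400). Lifting.

>>> apply_moves:
  plan: "0 -0.1 0 0 0 0 0; 0 -0.3 0 0 0 0 0; 0 -0.6 0 0 0 0 0; 0 -0.6 0 0 0 0 0; 0 -0.4 0 0 0 0 0"

```text
time_s: 37.05
eef_pos: [0.5651, 0.0699, 0.1279]
eef_rot: [0.506, -0.505, 0.494, -0.495]
wrist_force: [0.9, 0.2, -0.1]
opening: 0.306
```

Run:
```python
from go import *
show()
im=ctrl.camera("side")[:,:,::-1]
cv2.imwrite("pics/s23.png",cv2.resize(im[110:260,250:400],None,fx=4,fy=4))
b=bay("small_tray",41,0)
plan([*b,.12],P["small_tray"][2]+np.pi/2,claw=0)
```

```text
t 37.05 p [0.5651 0.0699 0.1279] phi -1.548 ydir [ 0.003 -0.    -1.   ] q [-0.09  0.3   1.72 -0.    1.13  1.46] F [ 0.9  0.2 -0.1] op 0.306
-0.74 0.04 0.02 -0.01 0 0 0; -0.74 0.04 0.03 -0.01 0 0 0; -0.75 0.05 0.02 -0.01 0 0 0; -0.74 0.04 0.03 -0.02 -0.01 0 0; -0.75 0.05 0.02 -0.01 0 0.01 0
->  [0.5688 0.2559 0.1199] phi -1.547
```

View pics/s23.png

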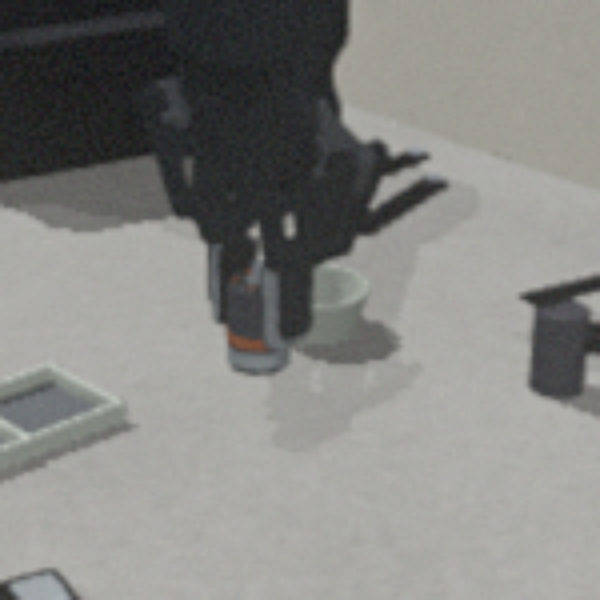

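>>> apply_moves:
  plan: "-0.74 0.04 0.02 0 0 0 0; -0.74 0.04 0.03 0 0 0 0; -0.75 0.05 0.02 0 0 0 0; -0.74 0.04 0.03 0 0 0 0; -0.75 0.05 0.02 0 0 0 0"

```text
time_s: 37.6
eef_pos: [0.5658, 0.2573, 0.1138]
eef_rot: [-0.505, 0.506, -0.494, 0.494]
wrist_force: [-0.3, -0.4, -1.1]
opening: 0.305
```

>>> apply_moves:
  plan: "0 0.2 0 0 0 0 0; 0 0.2 0 0 0 0 0; 0 0.1 0 0 0 0 0; 0 0 0 0 0 0 0; 0 0 0 0 0 0 0"

```text
time_s: 38.1
eef_pos: [0.5663, 0.2549, 0.0887]
eef_rot: [-0.505, 0.505, -0.495, 0.495]
wrist_force: [-0.2, -0.1, -0.0]
opening: 0.308
```

Run:
```python
from go import *
show()
b=bay("small_tray",41,0)
plan([*b,.042],P["small_tray"][2]+np.pi/2,claw=0)
```

```text
t 38.10 p [0.5663 0.2549 0.0887] phi -1.550 ydir [-0. -0. -1.] q [ 0.23  0.45  1.59 -0.    1.1   1.78] F [-0.2 -0.1 -0. ] op 0.308
0 0.19 0.01 0 -0.01 0 0; 0 0.19 0.01 0 0 0 0; -0.01 0.18 0.01 0 -0.01 0 0; 0 0.19 0.01 0 0 0 0; -0.01 0.18 0.02 0 -0.01 0 0
->  [0.5693 0.256  0.0422] phi -1.547
```

>>> apply_moves:
  plan: "0 0.19 0.01 0 -0.01 0 0; 0 0.19 0.01 0 0 0 0; -0.01 0.18 0.01 0 -0.01 0 0; 0 0.19 0.01 0 0 0 0; -0.01 0.18 0.02 0 -0.01 0 0"

```text
time_s: 38.6
eef_pos: [0.5688, 0.257, 0.0411]
eef_rot: [-0.506, 0.507, -0.494, 0.493]
wrist_force: [0.5, -0.0, -0.8]
opening: 0.311
```

>>> apply_moves:
  plan: "0 0.06 0 0 0 0 0; 0 0.05 0 0 0 0 0; 0 0.02 0 0 0 0 0; 0 0 0 0 0 0 0; 0 0 0 0 0 0 0"

```text
time_s: 39.1
eef_pos: [0.5694, 0.2572, 0.0362]
eef_rot: [0.507, -0.506, 0.493, -0.494]
wrist_force: [-0.7, -0.8, 0.0]
opening: 0.306
```

Run:
```python
from go import *
show();print(bay("small_tray",41,0))
im=ctrl.camera("side")[:,:,::-1]
cv2.imwrite("pics/s24.png",cv2.resize(im[130:270,180:320],None,fx=4.2,fy=4.2))
```

```text
t 39.10 p [0.5694 0.2572 0.0362] phi -1.545 ydir [ 0.001  0.    -1.   ] q [0.23 0.53 1.6  0.   1.01 1.78] F [-0.7 -0.8  0. ] op 0.306
[0.56904273 0.2558064 ]
```

View pics/s24.png

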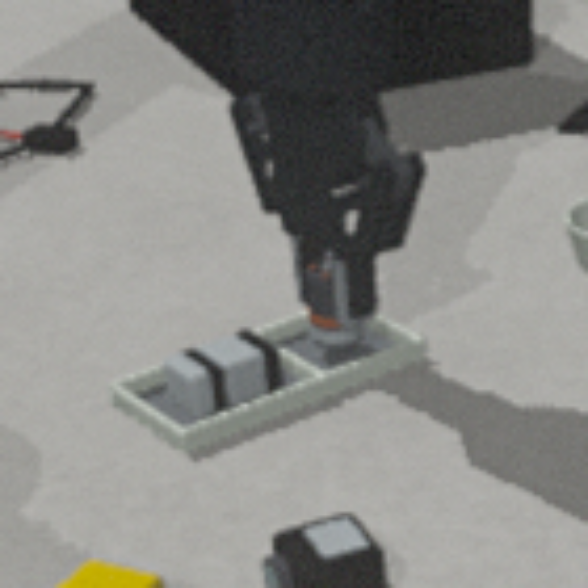

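>>> apply_moves:
  plan: "0 0.05 0 0 0 0 0; 0 0.04 0 0 0 0 0; 0 0.03 0 0 0 0 0; 0 0.01 0 0 0 0 0; 0 0 0 0 0 0 0"

```text
time_s: 39.65
eef_pos: [0.569, 0.2571, 0.0291]
eef_rot: [-0.506, 0.507, -0.494, 0.493]
wrist_force: [0.1, -0.5, -0.3]
opening: 0.311
```

>>> apply_moves:
  plan: "0 0.01 0 0 0 0 0; 0 0.01 0 0 0 0 0; 0 0.01 0 0 0 0 0; 0 0 0 0 0 0 0; 0 0 0 0 0 0 0"

```text
time_s: 40.15
eef_pos: [0.5693, 0.2571, 0.0286]
eef_rot: [0.506, -0.506, 0.493, -0.494]
wrist_force: [-3.1, -0.8, 5.5]
opening: 0.307
```

Contact at 5.5 N. Releasing.

>>> apply_moves:
  plan: "0 0 0 0 0 0 0.33; 0 0 0 0 0 0 0.37; 0 0 0 0 0 0 0.42; 0 0 0 0 0 0 0.48; 0 0 0 0 0 0 0.48"

```text
time_s: 40.65
eef_pos: [0.5691, 0.2571, 0.0277]
eef_rot: [-0.506, 0.506, -0.494, 0.493]
wrist_force: [-0.2, 0.9, -0.2]
opening: 0.48
```

>>> apply_moves:
  plan: "0 -0.1 0 0 0 0 0.48; 0 -0.3 0 0 0 0 0.48; 0 -0.6 0 0 0 0 0.5; 0 -0.8 0 0 0 0 0.6; 0 -0.8 0 0 0 0 0.6"

```text
time_s: 41.15
eef_pos: [0.5689, 0.257, 0.1602]
eef_rot: [0.506, -0.506, 0.493, -0.494]
wrist_force: [0.6, -0.5, 0.1]
opening: 0.602
```

Run:
```python
from go import *
show()
plan([.45,-.02,.25],-1.55,claw=.6)
plan([.35,0,.3],-1.55,claw=.6)
```

```text
t 41.15 p [0.5689 0.257  0.1602] phi -1.545 ydir [ 0.  0. -1.] q [0.23 0.37 1.55 0.   1.23 1.78] F [ 0.6 -0.5  0.1] op 0.602
0.55 -0.18 -0.25 0 0 0 0.6; 0.55 -0.18 -0.25 0 0 0 0.6; 0.55 -0.18 -0.25 0 0.01 0 0.6; 0.55 -0.18 -0.25 0 0 0 0.6; 0.55 -0.18 -0.25 0 0.01 0 0.6
0.55 -0.18 -0.25 0 0 0 0.6; 0.55 -0.18 -0.25 0 0.01 0 0.6; 0.54 -0.18 -0.25 0 0 0 0.6; 0.55 -0.18 -0.26 0 0.01 0 0.6; 0.54 -0.18 -0.25 0 0 0 0.6
->  [ 0.45   -0.0199  0.2501] phi -1.550
0.5 -0.28 -0.45 0 0 0 0.6; 0.5 -0.28 -0.45 0 0 0 0.6; 0.5 -0.28 -0.45 0 0.01 0 0.6; 0.5 -0.28 -0.45 0 0 0 0.6; 0.5 -0.28 -0.45 0 0.01 0 0.6
0.51 -0.28 -0.45 0 0 0 0.6; 0.51 -0.28 -0.45 0 0.01 0 0.6; 0.5 -0.28 -0.45 0 0 0 0.6; 0.51 -0.28 -0.45 0 0.01 0 0.6; 0.5 -0.28 -0.45 0 0 0 0.6
->  [3.500e-01 2.000e-04 3.001e-01] phi -1.550
```

Backing the arm off to near the base for a clear view.

>>> apply_moves:
  plan: "0.5 -0.28 -0.45 0 0 0 0.6; 0.5 -0.28 -0.45 0 0 0 0.6; 0.5 -0.28 -0.45 0 0.01 0 0.6; 0.5 -0.28 -0.45 0 0 0 0.6; 0.5 -0.28 -0.45 0 0.01 0 0.6"

```text
time_s: 41.65
eef_pos: [0.459, 0.1285, 0.2297]
eef_rot: [0.506, -0.505, 0.494, -0.495]
wrist_force: [-0.1, -0.8, 0.8]
opening: 0.605
```

>>> apply_moves:
  plan: "0.51 -0.28 -0.45 0 0 0 0.6; 0.51 -0.28 -0.45 0 0.01 0 0.6; 0.5 -0.28 -0.45 0 0 0 0.6; 0.51 -0.28 -0.45 0 0.01 0 0.6; 0.5 -0.28 -0.45 0 0 0 0.6"

```text
time_s: 42.15
eef_pos: [0.3491, -0.0003, 0.2995]
eef_rot: [0.506, -0.505, 0.494, -0.495]
wrist_force: [0.8, -1.2, 0.4]
opening: 0.597
```

>>> apply_moves:
  plan: "0 0 0 0 0 0 0.6; 0 0 0 0 0 0 0.6; 0 0 0 0 0 0 0.6; 0 0 0 0 0 0 0.6; 0 0 0 0 0 0 0.6"

```text
time_s: 42.65
eef_pos: [0.3502, 0.001, 0.2973]
eef_rot: [-0.505, 0.506, -0.495, 0.494]
wrist_force: [-1.0, -0.4, 0.4]
opening: 0.597
```

Run:
```python
from go import *
show()
for n in("side","top"):
    im=ctrl.camera(n)[:,:,::-1];cv2.imwrite(f"pics/{n}F.png",im)
a=cv2.resize(cv2.imread("pics/topF.png")[180:310,385:515],None,fx=3,fy=3,interpolation=cv2.INTER_CUBIC)
b=cv2.resize(cv2.imread("pics/topF.png")[180:310,140:270],None,fx=3,fy=3,interpolation=cv2.INTER_CUBIC)
cv2.imwrite("pics/tF.png",np.hstack([a,b]))
```

```text
t 42.65 p [0.3502 0.001  0.2973] phi -1.548 ydir [-0.001  0.001 -1.   ] q [-0.34 -0.42  2.04  0.    1.53  1.21] F [-1.  -0.4  0.4] op 0.597
```

View pics/tF.png

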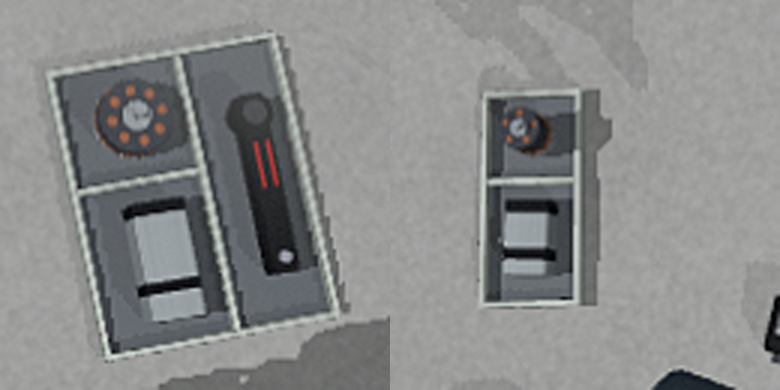

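View pics/sideF.png

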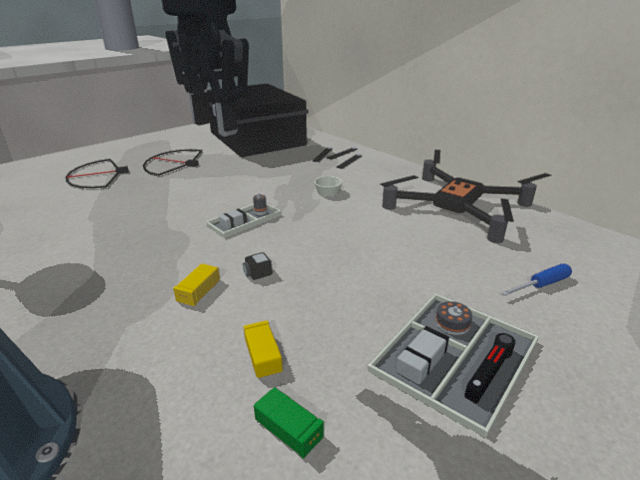

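View pics/topF.png

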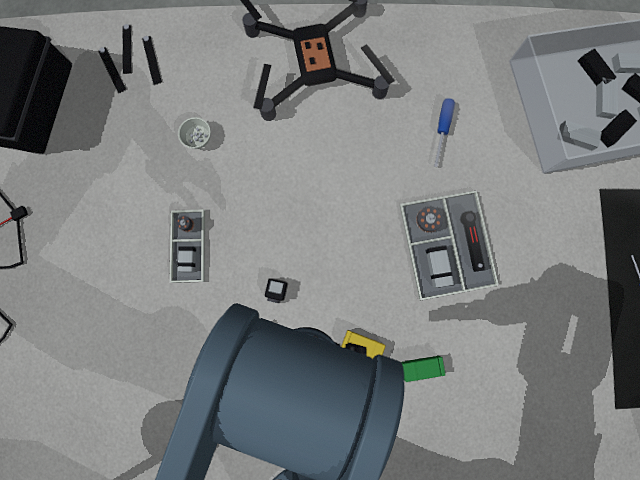

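The last pictures show all five parts inside their bays. The big tray at (450,245) holds the flat motor, big battery and arm. The small tray at (188,245) holds the tall motor upright and the small battery flat. The camera module (276,289), the pot (195,132), the screwdriver (444,130) and the look-alikes have not moved. Handing in.

Run:
```python
from bench import ctrl
print(ctrl.hand_in())
```

```text
the job is handed in; nothing more can be done
None
```

Both repair kits are made up and the job was handed in at about 43 s of the 131 s allowed; `hand_in` gives no verdict.

- **What I did:** I placed the drone arm, large battery, flat motor, small battery and tall motor, in that order. Each was gripped with the fingertips above rim height. Each was lowered to light contact (2–9 N at the wrist), then released and backed off straight up.
- **Last checks:** The final top and side pictures show all five parts inside their bays and flat on the floor, with both motors standing shaft up. The camera module, screwdriver and screw pot are where they were. The green and one yellow look-alike are too; the arm hid the other yellow one from above, but it shows unmoved from the side. The gripper is clear of everything.
- **Checks that failed or disagreed:** The recogniser never found the camera module and missed the flat motor from above. It also gave a false small-battery hit on the big tray and reported the look-alikes as the big battery. I chose each part from the pictures instead. My small-tray position differed from the recogniser's by 4–7 mm in y. I kept mine, and both parts still ended up inside their bays.

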